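# Release an optical carrier from its spring-clip fixture and move it to the cradle

## Task

Take the steel carrier plate with the optical module out of the aluminium fixture and put it on the white cradle. Using the hooked pick, pull every retaining clip that is still on off its stud and into the grey catch trough at the front of the fixture, then put the pick down; slide the flat spatula under the carrier, lift it out and set it down squarely and centred on the cradle's two rails, its wide end to the robot's left (+y), draw the spatula out, cover the cradle and carrier with the grey dust cover so that it stands flat on the bench all round, and finish with pick and spatula both standing on the light grey tool mat. Do not touch the carrier with the fingers, do not pull mounted clips with the fingers or the spatula, and leave the other things on the bench alone.

Things in the scene. Friction and masses are not known exactly. Their poses are not given: they have to be found in the camera images.
- fixture: Fixed aluminium fixture, base 200 (x) x 100 (y) x 42 mm. Origin: bench level, base centre. Two cheeks have a deck at z 76 mm, front edge y -50, with four grooved studs. Between them two black rails along y, x +-24 to 32 mm, top z 70, bear the carrier; between the rails it is open from -y, z 42 to 70. Studs: neck radius 5.5 mm for 6.5 mm above the deck, then a head of radius 8 up to z 87.5.
- stud_near_front (a point): Point on the axis of the front stud on the -x side, at deck height (fixture frame x = -44.5, y = -18, z = 76 mm).
- stud_far_front (a point): Point on the axis of the front stud on the +x side, at deck height (fixture frame x = 44.5, y = -18, z = 76 mm).
- stud_near_rear (a point): Point on the axis of the rear stud on the -x side, at deck height (fixture frame x = -81, y = 32, z = 76 mm).
- stud_far_rear (a point): Point on the axis of the rear stud on the +x side, at deck height (fixture frame x = 81, y = 32, z = 76 mm).
- clip_near_front: Sprung E-clip, dark steel, 48 x 32 x 5 mm, gripping the front stud on the -x side; may be absent. Origin: underside, on the stud axis. Sprung arms reach to its +y (13 mm); at -y a pull loop, opening 14 mm in x, y -15 to -31 mm, through to the deck; end bar y -31 to -35, 9 mm tall. Mounted, loop to fixture -y; it cannot lift off. 5-15 N on the end bar towards -y snaps it off within 10 mm; then it slides freely on the deck.
- clip_far_front: Sprung E-clip, dark steel, 48 x 32 x 5 mm, gripping the front stud on the +x side; may be absent. Origin: underside, on the stud axis. Sprung arms reach to its +y (13 mm); at -y a pull loop, opening 14 mm in x, y -15 to -31 mm, through to the deck; end bar y -31 to -35, 9 mm tall. Mounted, loop to fixture -y; it cannot lift off. 5-15 N on the end bar towards -y snaps it off within 10 mm; then it slides freely on the deck.
- clip_near_rear: Sprung E-clip, dark steel, 48 x 32 x 5 mm, gripping the rear stud on the -x side; may be absent. Origin: underside, on the stud axis. Sprung arms reach to its +y (13 mm); at -y a pull loop, opening 14 mm in x, y -15 to -31 mm, through to the deck; end bar y -31 to -35, 9 mm tall. Mounted, loop to fixture -y; it cannot lift off. 5-15 N on the end bar towards -y snaps it off within 10 mm; then it slides freely on the deck.
- clip_far_rear: Sprung E-clip, dark steel, 48 x 32 x 5 mm, gripping the rear stud on the +x side; may be absent. Origin: underside, on the stud axis. Sprung arms reach to its +y (13 mm); at -y a pull loop, opening 14 mm in x, y -15 to -31 mm, through to the deck; end bar y -31 to -35, 9 mm tall. Mounted, loop to fixture -y; it cannot lift off. 5-15 N on the end bar towards -y snaps it off within 10 mm; then it slides freely on the deck.
- trough (a point): Middle of the floor of the grey catch trough that adjoins the fixture's -y face (fixture frame 0, -100, 33 mm). Inside: x -102 to 102, y -50 to -148 mm, rim at z 48 mm; clips dragged over the deck's front edge fall into it; they may lean against its walls.
- carrier: T-shaped steel plate, 6 mm thick, about 120 g, loose, a 9 mm tall brass module on top. Origin: underside, middle of its 141 (x) x 100 (y) mm outline, centre of mass within 2 mm. Stem 68 mm wide, y -50 to 14; crossbar 141 mm wide, y 14 to 50. Starts at the fixture's centre, origin 70 mm above the bench, axes as the fixture's; mounted clips overlap its edges.
- carrier_bar (a point): Point on the carrier, underside, in the middle of the crossbar (carrier frame y = 32 mm).
- pick: Hooked pick, 110 g, on its flat foot (80 x 40 x 3 mm). Origin: underside, below the handle's middle. Black upright handle: 80 mm long (x), 14 mm wide (y), top at z 40 mm. A 7 mm round shank runs to +x at z 30 mm as far as x 115 mm, where a 6 mm round hook points straight down to z 0.5 mm.
- spatula: Flat spatula, 120 g. Origin: underside, below the handle's middle. An aluminium strip 32 mm wide, 3 mm thick, from x -50 to 145 mm; on it a black upright handle 90 mm long (x -45 to 45), 14 mm wide, top at z 40 mm; beyond x 50 mm the strip is the bare blade.
- mat: Light grey tool mat fixed on the bench, 260 mm (x) by 150 mm (y), 2 mm thick. Origin: bench level, centre. Both tools start on it side by side in either order, tips roughly to +x.
- cradle: White cradle fixed to the bench. Origin: bench level, centre of its 120 (x) x 110 (y) mm base, 36 mm high; two white rails 100 mm long run along y at x = +-24 to 32 mm, top at z = 70 mm, open between them from the -y side.
- cradle_seat (a point): Centre of the cradle at the height of its rail tops (cradle frame 0, 0, 70 mm): here the carrier's origin belongs, axes as the cradle's.
- cover: Grey dust cover, an open-bottomed box 171 (x) x 134 (y) x 95 mm with 3 mm walls, 250 g, standing on the bench. Origin: bench level, centre of its open underside. On top a black grip bar along its x, 80 mm long, 14 mm wide, from z 95 to 121 mm.
- mug: White mug, bystander, origin at its foot.
- solvent: Clear solvent bottle 150 mm tall, bystander.
- tape: Grey tape roll, bystander.
- lenscap: Black lens cap, 42 mm wide, bystander.
- driver: Grey screwdriver, bystander.
There are look-alikes about, which are no part of the job. What is shaped like the spatula but pink is not meant.

How it is judged:
On the way, in this order (a step that is already met when the one before it is completed fails the run):
1. every clip that was on a stud lies in the catch trough (x of clip_near_front in the frame of fixture between -0.104 and 0.104 m and y of clip_near_front in the frame of fixture between -0.152 and -0.045 m and z of each of clip_near_front, clip_far_front, clip_near_rear, clip_far_rear in the frame of fixture below 0.072 m and x of clip_far_front in the frame of fixture between -0.104 and 0.104 m and y of clip_far_front in the frame of fixture between -0.152 and -0.045 m and x of clip_near_rear in the frame of fixture between -0.104 and 0.104 m and y of clip_near_rear in the frame of fixture between -0.152 and -0.045 m and x of clip_far_rear in the frame of fixture between -0.104 and 0.104 m and y of clip_far_rear in the frame of fixture between -0.152 and -0.045 m), for 0.2 s.
2. the carrier is lifted clear of the fixture on the spatula (z of carrier in the frame of fixture above 0.1 m and contact force between carrier and spatula above 0.3 N and angle between carrier's own z axis and vertical below 0.3 rad), for 0.2 s.
3. the carrier rests on the cradle and the spatula no longer bears it (horizontal distance between carrier and cradle_seat below 0.015 m and z of carrier in the frame of cradle_seat between -0.004 and 0.004 m and angle between carrier's own z axis and vertical below 0.06 rad and angle between the y axis of carrier and the y axis of cradle, either way round below 0.15 rad and y of carrier_bar in the frame of cradle above 0 m and contact force between carrier and spatula below 0.05 N), for 0.2 s.
At the end, for the whole second after the job is handed in: Clips in the trough (origin below 72 mm over the bench); carrier flat on the rails, within 15 mm and 0.15 rad of the cradle, height within 4 mm, crossbar at +y; cover flat on the bench around it, within 20 mm of the cradle; both tools upright at rest, origins on the mat (all of step 1 and all of step 3 and linear speed of each of carrier, pick, spatula, cover below 0.02 m/s and x of pick in the frame of mat between -0.13 and 0.13 m and y of pick in the frame of mat between -0.075 and 0.075 m and z of each of pick, spatula in the frame of mat below 0.008 m and angle between each of pick, spatula's own z axis and vertical below 0.1 rad and x of spatula in the frame of mat between -0.13 and 0.13 m and y of spatula in the frame of mat between -0.075 and 0.075 m and horizontal distance between cover and cradle below 0.02 m and height (world z) of cover below 0.004 m and angle between cover's own z axis and vertical below 0.03 rad); the robot touches nothing.
It fails at once if the fingers touch the carrier (contact force between the fingers and carrier above 0.5 N).
It fails at once if a clip on its stud is worked with the fingers or the spatula instead of the pick ((distance between clip_near_front and stud_near_front below 0.012 m and (contact force between the fingers and clip_near_front above 1 N or contact force between spatula and clip_near_front above 1 N)) or (distance between clip_far_front and stud_far_front below 0.012 m and (contact force between the fingers and clip_far_front above 1 N or contact force between spatula and clip_far_front above 1 N)) or (distance between clip_near_rear and stud_near_rear below 0.012 m and (contact force between the fingers and clip_near_rear above 1 N or contact force between spatula and clip_near_rear above 1 N)) or (distance between clip_far_rear and stud_far_rear below 0.012 m and (contact force between the fingers and clip_far_rear above 1 N or contact force between spatula and clip_far_rear above 1 N))).
It fails at once if a bystander is moved more than 30 mm (distance of mug from where it was at the start of the episode above 0.03 m or distance of solvent from where it was at the start of the episode above 0.03 m or distance of tape from where it was at the start of the episode above 0.03 m or distance of lenscap from where it was at the start of the episode above 0.03 m or distance of driver from where it was at the start of the episode above 0.03 m).
Of clip_near_front, clip_far_front, clip_near_rear, clip_far_rear only 2 to 4 are there at a start; the rules pass over those that are not, and their reading is None.
At some moment in a run one of pick, spatula may be knocked a few centimetres aside while the robot is not near it.
It also fails if it takes over 208 s, if anything falls off the work surface, if the arm or the gripper's body presses on something with over 40 N, if the wrist force passes 120 N, or if a joint passes its speed limit or range.

## Robot

A 6-joint arm with a two-finger parallel gripper is mounted at the origin on the work surface. World frame = base frame: x ahead of the robot, y to its left, z up, the work surface at z = 0. Lengths are in m, angles in rad, forces in N, time in s.
With the tool pointing down it reaches from about 0.375 to 0.9 m from the base axis. Payload 3.1 kg.
Tool frame: the origin (TCP) lies on the centre line of the jaws, within the pads' length; the fingertips stand robot.tip_reach ahead of it and the grasp point (between the pads) lies 8 mm behind it (robot.tip_reach is the distance from the TCP to the fingertips, in m); z points along the fingers, y is the line along which they close (so a half turn about z gives the same grasp; the last joint's range is limited). The gripper opens to 87 mm and grips with 3 to 60 N. Pads are 19 mm wide; open, the fingers measure 117 mm over their backs; the gripper's body (75 mm by 190 mm) begins 51 mm behind the grasp point.
Start: joints at [-0.178, 0.527, 1.433, -0, 1.181, -0.178], TCP at [0.625, 0, 0.202] pointing down, gripper open.
Joint ranges: [-3.08, 3.08], [-0.75, 2.2], [0.22, 2.44], [-1.43, 4.57], [0, 2.65], [-2.85, 2.85]. Speed limits (rad/s): [2.79, 2.79, 3.14, 3.14, 3.14, 3.14].

## Interface

Orientations are given as a unit quaternion [x, y, z, w].
In Python, from rig import robot gives the robot as it stands.
- The arm moves only by the tool jog_arm, never from a script. Its argument "motion" is one flat list of numbers, 7 for each row, row after row: the shift along the tool's x, y, z scaled (see below), then the turn, a rotation vector about the tool's x, y, z scaled (see below), then the gripper's target within -1 to 1 (shut at 1, half-way at 0, fully open at -1). In form: [x, y, z, rx, ry, rz, hand, x, y, z, rx, ry, rz, hand, ...]. A call has 1 to 12 rows; each row shifts and turns the commanded pose from where the row before left it, along the tool's axes as they then stand; what a row does not reach is not made up. The controller multiplies each number of a shift by 4 cm and each number of a turn by 4 degrees. A row lasts 1/8 s, in which the tool goes at most 62.5 mm and 10.7 degrees, less where a joint would pass 70% of its speed; a pose out of reach is approached as far as the arm can. A call with a number of a shift or a turn outside -1 to 1 is refused whole. A call with a gripper value outside its range is refused whole. The fingers move at their own pace and stop on an object; "grip_force" is the grip in N (left out, the last holds). Time passes only in rows, so rows that do not move let the fingers close. It gives the time, the measured TCP pose, the force, the opening and the grip force at its end, in the units of the state.
- robot.get_obs(): the state, without advancing time (a new reading comes with each control period).
- robot.camera(name): name is "scene" or "side" or "wrist"; returns the picture (400x640x3 uint8, blue, green, red); there is no depth.
- robot.calibration(name): a dict with "fx", "fy", "cx", "cy" (pixels), "R" (3x3) and "t" (3): a world point X has camera coordinates R X + t; the wrist camera has in their place "T_tool_cam" (4x4, takes a point from camera to tool coordinates, whose origin is the TCP and whose axes are the flange's). Camera axes: x right, y down, z forward; pixel columns grow to the right and rows downward; lengths in m; the calibration is good to about 2 mm. A picture is of the moment at which its call begins: read the wrist's pose just before it. calibration takes no time and is no camera call.
- robot.hand_in(): hands the job in; it is judged then, once.
The state is a dict: "time": time; "q": joint angles; "joint_velocities": joint speeds; "joint_torque": joint torques, N m; "position": TCP position; "tool_rot": TCP orientation; "ft_force": force on the tool from outside, world axes, zero at the start; "moment": the same for the moment, N m; "grip_width": finger opening in m; "grip_force": force on a finger pad.
Only numpy, scipy, OpenCV 4.12 (cv2) and the standard library are available. Lean on these libraries where they do the work, as an engineer would, in place of code of your own. Each camera call takes 0.05 s, during which the arm holds its last target. There are 200 camera calls.

## Working session

There is one attempt and no reset: what is moved stays moved. The work goes in short steps, Python scripts to look and compute and a tool call to move; the robot and the scene stay as the last step left them, time stands still between calls to the robot, and variables do not carry over. Pictures are saved under pics/ and viewed, at most 14 in all, crops included, and the job is handed in when it is done.

Besides the shell and the picture viewer there is one more tool, called by a JSON object that holds its "api" and its "payload", one argument or row to a line. jog_arm: Moves the arm, as the interface text tells. Shifts and turns lie within -1 to 1; 1 stands for 4 cm of shift or 4 degrees of turn. Its arguments: {"type":"object","properties":{"motion":{"type":"array","items":{"type":"number"}},"grip_force":{"type":"number"}},"required":["motion"]}

```bash
ls; mkdir -p pics; cat > h.py <<'E'
import numpy as np, cv2
from rig import robot
from scipy.spatial.transform import Rotation as Rn
def cam(name):
    o=robot.get_obs(); im=robot.camera(name); c=robot.calibration(name)
    K=np.array([[c['fx'],0,c['cx']],[0,c['fy'],c['cy']],[0,0,1]])
    if 'T_tool_cam' in c:
        T=np.eye(4);T[:3,:3]=Rn.from_quat(o['tool_rot']).as_matrix();T[:3,3]=o['position']
        W=T@np.array(c['T_tool_cam']);R=W[:3,:3].T;t=-R@W[:3,3]
    else: R=np.array(c['R']);t=np.array(c['t'])
    return im,(K,R,t)
def ray(C,px,z):
    K,R,t=C;o=-R.T@t;out=[]
    for u,v in np.atleast_2d(px):
        d=R.T@np.linalg.inv(K)@[u,v,1];out.append(o+d*(z-o[2])/d[2])
    return np.array(out)
def proj(C,X):
    K,R,t=C;p=(np.atleast_2d(X)@R.T+t)@K.T;return p[:,:2]/p[:,2:]
E
python3 - <<'E'
from h import *
print(robot.get_obs(),robot.tip_reach)
for n in('scene','side','wrist'):
    im,C=cam(n);cv2.imwrite(f'pics/{n}0.png',im);np.savez(f'{n}0.npz',K=C[0],R=C[1],t=C[2]);print(n,-C[1].T@C[2],C[0][0,0])
E
```

```text
pics
{'time': 0.0, 'q': array([-1.78485731e-01,  5.28462700e-01,  1.43390462e+00, -5.34551279e-05,
        1.18137110e+00, -1.78547713e-01]), 'joint_velocities': array([ 0.00067953, -0.00198087,  0.00028963, -0.00100779, -0.00175231,
       -0.000123  ]), 'joint_torque': array([-5.45745443e-04, -4.40045428e+01, -1.76593530e+01,  6.32597599e-02,
        5.83207863e-02, -1.53719384e-04]), 'position': array([6.24226282e-01, 1.61580090e-04, 2.00973063e-01]), 'tool_rot': array([ 7.07077265e-01,  7.07135481e-01, -6.32177247e-04, -8.67204594e-04]), 'ft_force': array([-0.89067824,  0.30125087,  0.07318607]), 'moment': array([-0.01826738,  0.02417125,  0.0125454 ]), 'grip_force': 0.0, 'grip_width': 0.0872087240670956} 0.011
scene [1.03415903 0.61187242 1.00154713] 365.011174120636
side [-0.14982809 -0.87202945  0.71347504] 496.81461253838086
wrist [0.6241843  0.08051138 0.38488486] 295.60160283685997
```

View pics/scene0.png

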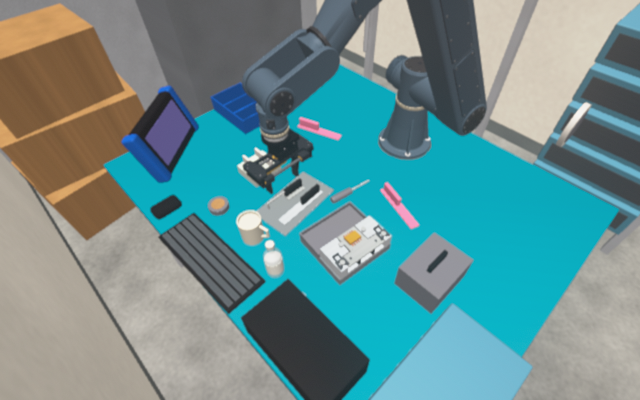

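View pics/side0.png

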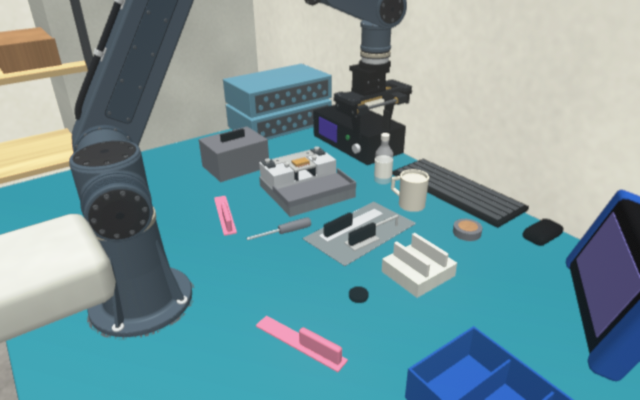

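Scene picture: fixture with trough at about (348,242), mat with the two black-handled tools (293,200), cover (434,272), cradle half hidden under the gripper (255,165). Pink spatula look-alikes are at (318,130) and (400,205) and the screwdriver is at (350,190). In the side view the cradle is at (420,262), mat (360,232), fixture (305,180).
Candidates for the spatula: black handle on a light strip (scene 303,198) or the pink ones. For the pick: the other black handle (292,188). I'll check this in a close crop.

```bash
python3 - <<'E'
from h import *
a=cv2.imread('pics/scene0.png')[165:290,235:405];b=cv2.imread('pics/side0.png')[125:300,235:475]
a=cv2.resize(a,(540,397),interpolation=cv2.INTER_CUBIC)
cv2.imwrite('pics/c1.png',cv2.resize(cv2.imread('pics/scene0.png')[165:290,235:405],None,fx=4.6,fy=4.6,interpolation=cv2.INTER_CUBIC))
cv2.imwrite('pics/c2.png',cv2.resize(b,None,fx=3.3,fy=3.3,interpolation=cv2.INTER_CUBIC))
S={n:tuple(np.load(f'{n}0.npz')[k] for k in 'KRt') for n in('scene','side')}
for nm,p,z in [('mat',(293,203),0),('fix',(357,240),.07),('cover',(434,258),.1),('cradle',(258,160),.05)]: print(nm,ray(S['scene'],p,z).round(3))
for nm,p,z in [('mat',(360,232),0),('fix',(302,162),.07),('cover',(234,138),.1),('cradle',(418,255),.05)]: print(nm,ray(S['side'],p,z).round(3))
E
```

```text
mat [[ 0.547 -0.069  0.   ]]
fix [[0.538 0.226 0.07 ]]
cover [[0.443 0.434 0.1  ]]
cradle [[ 0.527 -0.286  0.05 ]]
mat [[ 0.532 -0.076  0.   ]]
fix [[0.56  0.226 0.07 ]]
cover [[0.451 0.441 0.1  ]]
cradle [[ 0.53  -0.277  0.05 ]]
```

View pics/c1.png

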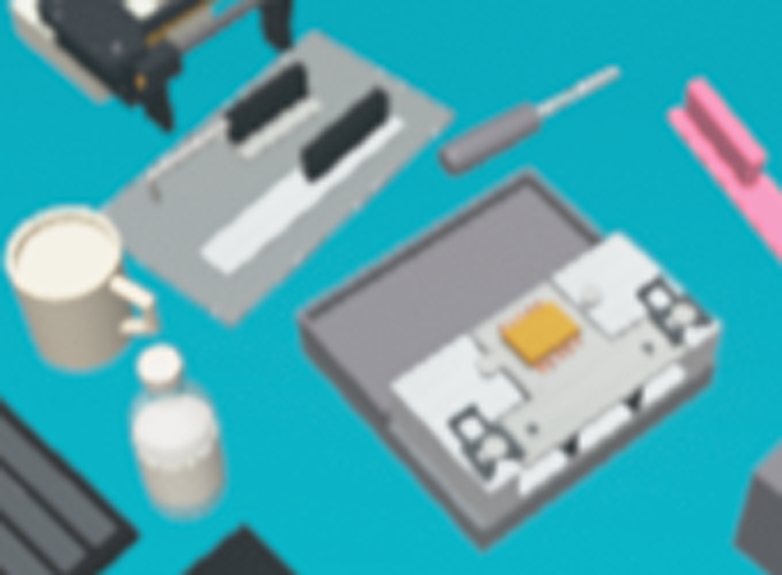

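View pics/c2.png

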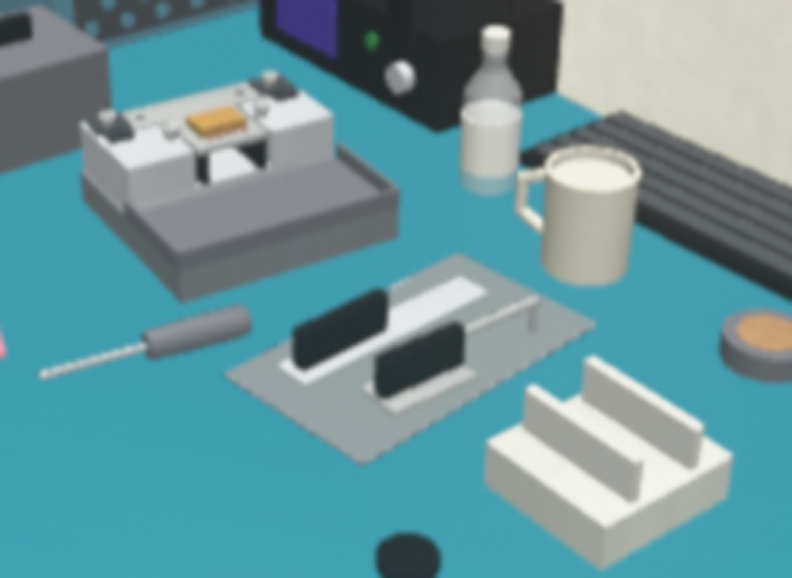

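Crop: the spatula is the white strip with black handle nearest the fixture (handle c1 (345,135)). The pick has the round shank and hook (handle (265,100)). Only the two rear studs carry clips (c1 (670,310) and (485,440)), and the front studs are bare. Next, the wrist picture for metric work.

View pics/wrist0.png

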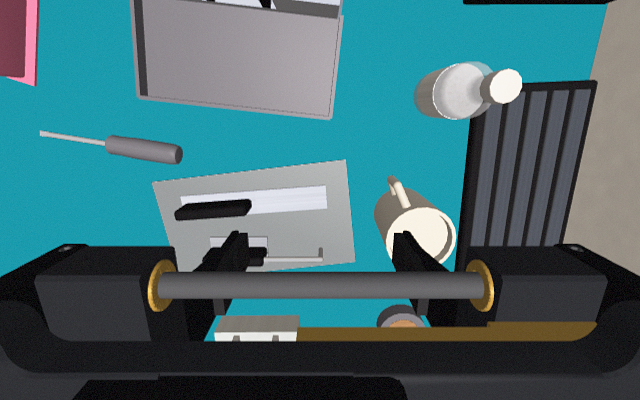

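The wrist camera shows image right = +x and up = +y: trough (240,50), mat (260,215), driver (140,148), mug (415,225), solvent (465,90). I'll look from over the fixture first.

{"api": "jog_arm", "payload": {
  "motion": [0.4,-0.5,-0.7,0,0,0,-1,0.4,-0.5,-0.7,0,0,0,-1,0.4,-0.5,-0.7,0,0,0,-1,0.4,-0.5,-0.7,0,0,0,-1,0,0,0,0,0,0,-1,0,0,0,0,0,0,-1]
}}

```text
time: 0.9
position: [0.5449, 0.0638, 0.3132]
tool_rot: [0.707, 0.707, -0.0, -0.0]
ft_force: [0.7, 0.1, -0.4]
grip_width: 0.0869
grip_force: 0.0
```

```bash
cat >> h.py <<'E'
def snap(n,tag):
    im,C=cam(n);cv2.imwrite(f'pics/{tag}.png',im);np.savez(f'{tag}.npz',K=C[0],R=C[1],t=C[2]);return im,C
def load(tag):
    d=np.load(f'{tag}.npz');return cv2.imread(f'pics/{tag}.png'),(d['K'],d['R'],d['t'])
E
python3 -c "
from h import *
snap('wrist','w1');o=robot.get_obs();print(o['time'],o['position'],o['tool_rot'])"
```

```text
0.95 [0.54487299 0.06358542 0.31269424] [ 7.07248975e-01  7.06963954e-01 -7.07820021e-04 -5.95257479e-04]
```

View pics/w1.png

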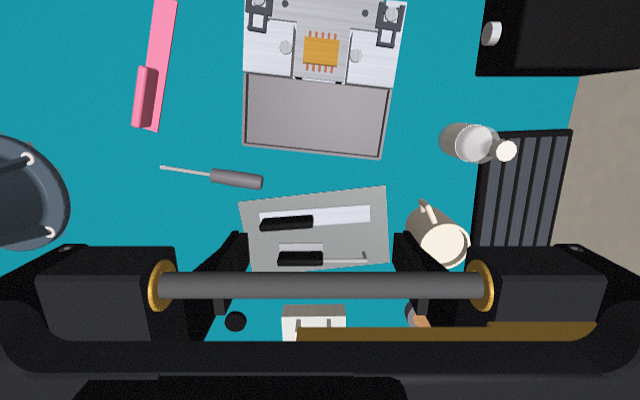

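w1 shows: clips on rear studs (259,12) and (390,20), front studs (286,47) and (356,55), trough front edge (243,147)-(381,158), mat corners (239,202),(386,186),(389,264), spatula handle (287,222), pick handle (300,258) with hook (365,257).

```bash
python3 - <<'E'
from h import *
im,C=load('w1')
g=im.astype(int).max(2)
m=((g<60)).astype(np.uint8); m[:205]=0;m[272:]=0;m[:,:255]=0;m[:,385:]=0
n,l,s,c=cv2.connectedComponentsWithStats(m)
for i in range(1,n):
    if s[i,4]>150:
        r=cv2.minAreaRect(np.argwhere(l==i)[:,::-1].astype(np.float32)); print('blk',r,ray(C,[r[0]],.035))
f=lambda p,z:ray(C,p,z).round(4)
print('studs',f([(286,47),(356,55)],.0875)); print('trough edge',f([(243,147),(381,158)],.048))
print('rear studs',f([(260,3),(393,13)],.0875))
print('mat',f([(239,202),(386,186),(389,264)],.002)); print('hook tip',f([(365,260)],.005))
print('blade tip',f([(370,213)],.005));print('lenscap, tape, mug',f([(235,322),(420,318),(430,245)],.02))
def ang(p,z): a=f(p,z);d=a[1]-a[0];return np.degrees(np.arctan2(d[1],d[0]))
print(ang([(286,47),(356,55)],.0875),ang([(243,147),(381,158)],.048),ang([(260,212),(370,205)],.005),ang([(239,202),(386,186)],.002))
E
```

```text
blk ((285.5941467285156, 222.77081298828125), (12.410444259643555, 53.52003860473633), 85.76361083984375) [[ 0.48606825 -0.04042734  0.035     ]]
blk ((299.5, 258.0), (14.0, 45.0), 90.0) [[ 0.5081159  -0.10625971  0.035     ]]
studs [[0.5011 0.2169 0.0875]
 [0.5891 0.2079 0.0875]]
trough edge [[0.4275 0.0874 0.048 ]
 [0.6367 0.071  0.048 ]]
rear studs [[0.4713 0.2648 0.0875]
 [0.6324 0.2544 0.0875]]
mat [[ 0.4012 -0.0145  0.002 ]
 [ 0.6578  0.0149  0.002 ]
 [ 0.6734 -0.1364  0.002 ]]
hook tip [[ 0.6275 -0.1265  0.005 ]]
blade tip [[ 0.6321 -0.0336  0.005 ]]
lenscap, tape, mug [[ 0.3794 -0.2527  0.02  ]
 [ 0.7365 -0.2428  0.02  ]
 [ 0.7388 -0.0883  0.02  ]]
-5.839492311517456 -4.482471054837076 3.9299506915009585 6.536174492812678
```

{"api": "jog_arm", "payload": {
  "motion": [-0.87,-0.18,0.56,0,0,0,-1,-0.87,-0.18,0.56,0,0,0,-1,-0.87,-0.18,0.56,0,0,0,-1,-0.87,-0.18,0.56,0,0,0,-1,-0.87,-0.18,0.56,0,0,0,-1,0,0,0,0,0,1,-1,0,0,0,0,0,1,-1,0,0,0,0,0,1,-1,0,0,0,0,0,1,-1,0,0,0,0,0,1,-1,0,0,0,0,0,1,-1,0,0,0,0,0,1,-1]
}}

```text
time: 2.45
position: [0.5086, -0.1105, 0.2003]
tool_rot: [0.858, 0.514, -0.001, -0.001]
ft_force: [0.5, -0.8, 0.0]
grip_width: 0.0871
grip_force: 0.0
```

{"api": "jog_arm", "payload": {
  "motion": [0,0,0,0,0,1,-1,0,0,0,0,0,1,-1,0,0,0,0,0,1,-1,0,0,0,0,0,1,-1,0,0,0,0,0,1,-1,0,0,0,0,0,1,-1,0,0,0,0,0,1,-1,0,0,0,0,0,1,-1,0,0,0,0,0,1,-1,0,0,0,0,0,1,-1,0,0,0,0,0,1,-1,0,0,0,0,0,1,-1]
}}

```text
time: 3.95
position: [0.5085, -0.1105, 0.2003]
tool_rot: [0.993, 0.12, -0.001, -0.001]
ft_force: [0.4, -0.1, -0.7]
grip_width: 0.0866
grip_force: 0.0
```

{"api": "jog_arm", "payload": {
  "motion": [0,0,0,0,0,1,-1,0,0,0,0,0,1,-1,0,0,0,0,0,1,-1,0,0,0,0,0,0.5,-1,0,0,0,0,0,0,-1,0,0,0,0,0,0,-1]
}}

```text
time: 4.7
position: [0.5089, -0.1101, 0.2016]
tool_rot: [1.0, 0.0, -0.0, -0.0]
ft_force: [0.0, -0.0, 0.3]
grip_width: 0.0869
grip_force: 0.0
```

```bash
python3 -c "
from h import *
snap('wrist','w2');o=robot.get_obs();print(o['time'],o['position'],o['tool_rot'],o['q'])"
```

```text
4.75 [ 0.50893479 -0.11003282  0.20172455] [ 9.99999964e-01  1.79300749e-04 -1.82888217e-04 -7.37084391e-05] [-4.27739378e-01  3.88187147e-01  1.69213821e+00 -2.02306034e-05
  1.06166126e+00  1.14270821e+00]
```

View pics/w2.png

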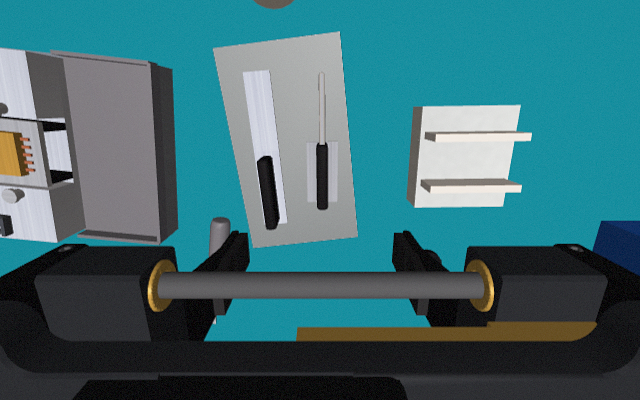

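w2 (up = +x, right = −y): pick handle (322,176), shank to (321,73), spatula handle (268,192), blade tip (256,72), cradle rails from (426,136)-(531,136) and (421,187)-(521,188).

```bash
python3 - <<'E'
from h import *
im,C=load('w2')
f=lambda p,z:ray(C,p,z).round(4)
g=im.astype(int).max(2)
m=((g<60)).astype(np.uint8); m[:135]=0;m[232:]=0;m[:,:245]=0;m[:,345:]=0
n,l,s,c=cv2.connectedComponentsWithStats(m)
for i in range(1,n):
    if s[i,4]>150:
        P=np.argwhere(l==i)[:,::-1].astype(np.float32);print(s[i])
        vx,vy,x,y=cv2.fitLine(P,2,0,.01,.01).ravel();a=f([(x-vx*20,y-vy*20),(x+vx*20,y+vy*20)],.03);d=a[1]-a[0]
        print('center',f([(x,y)],.03),np.degrees(np.arctan(d[1]/d[0])))
print('pick shank end/ base z.03',f([(321.5,73),(322,140)],.032),'handle ends z.042',f([(322,144),(322,209)],.042))
print('blade edges',f([(243,72),(269,71)],.005))
im2=im[90:220,395:545].astype(int);w=((im2.min(2)>140)).astype(np.uint8)
print('cradle rail ends', f([(426,136),(531,136),(421,187),(521,188)],.07))
h,s_,v=cv2.split(cv2.cvtColor(im,cv2.COLOR_BGR2HSV))
cv2.imwrite('pics/z.png',0*im)
for (x0,y0,x1,y1) in [(405,95,540,215)]:
    mm=np.zeros_like(v);mm[y0:y1,x0:x1]=(s_[y0:y1,x0:x1]<60)*255
    cn=max(cv2.findContours(mm,0,2)[0],key=cv2.contourArea);print(cv2.approxPolyDP(cn,4,True).reshape(-1,2).tolist())
print(f([(414,107),(520,105),(511,207)],.036))
E
```

```text
[316 143  12  67 717]
center [[ 0.5083 -0.112   0.03  ]] 0.45562283726204506
[ 257  156   22   74 1035]
center [[ 0.4884 -0.0447  0.03  ]] 3.769853762921873
pick shank end/ base z.03 [[ 0.6256 -0.1112  0.032 ]
 [ 0.5524 -0.112   0.032 ]] handle ends z.042 [[ 0.5489 -0.1119  0.042 ]
 [ 0.4698 -0.1122  0.042 ]]
blade edges [[ 0.6293 -0.0178  0.005 ]
 [ 0.6304 -0.0488  0.005 ]]
cradle rail ends [[ 0.5607 -0.2208  0.07  ]
 [ 0.5608 -0.3307  0.07  ]
 [ 0.5054 -0.2211  0.07  ]
 [ 0.5044 -0.3316  0.07  ]]
[[520, 105], [413, 107], [407, 199], [414, 207], [500, 206], [505, 192], [520, 192], [521, 185], [507, 179], [513, 142], [531, 136], [515, 131]]
[[ 0.5897 -0.2157  0.036 ]
 [ 0.5921 -0.3349  0.036 ]
 [ 0.4708 -0.3479  0.036 ]]
```

{"api": "jog_arm", "payload": {
  "motion": [0,0.05,0,0,0,0,0,0,0,0.6,0,0,0,0,0,0,0.9,0,0,0,0,0,0,0.9,0,0,0,0,0,0,0.8,0,0,0,0,0,0,0.8,0,0,0,0,0,0,0.5,0,0,0,0,0,0,0,0,0,-0.1,0,0,0,0,0,0,0,0],
  "grip_force": 30
}}

```text
time: 5.88
position: [0.5096, -0.1123, 0.0226]
tool_rot: [1.0, 0.004, 0.001, 0.0]
ft_force: [-0.5, -0.6, 0.5]
grip_width: 0.0437
grip_force: 0.0
```

{"api": "jog_arm", "payload": {
  "motion": [0,0,0,0,0,0,1,0,0,0,0,0,0,1,0,0,0,0,0,0,1,0,0,0,0,0,0,1,0,0,0,0,0,0,1,0,0,-0.5,0,0,0,1,0,0,-1,0,0,0,1,0,0,-1,0,0,0,1,0,0,-1,0,0,0,1,0,0,-0.8,0,0,0,1],
  "grip_force": 30
}}

```text
time: 7.12
position: [0.5091, -0.112, 0.1956]
tool_rot: [1.0, 0.003, 0.001, 0.0]
ft_force: [-0.4, 0.6, -0.2]
grip_width: 0.0001
grip_force: 0.0
```

```bash
python3 -c "
from h import *
o=robot.get_obs();print(o['position'],o['tool_rot'],o['grip_width'],o['grip_force'])"
```

```text
[ 0.50910014 -0.11201476  0.19563075] [9.99993692e-01 3.49342468e-03 5.81250640e-04 2.71553594e-04] 0.00013788630725685515 0.0
```

```bash
python3 -c "
from h import *
snap('wrist','w3');a,_=snap('side','s3')
w=cv2.imread('pics/w3.png')[0:270,150:450];b=a[170:310,280:480]
cv2.imwrite('pics/c3.png',np.hstack([cv2.resize(w,(400,360)),cv2.resize(b,(400,280))[:,:] if 0 else cv2.resize(b,(400,360))]))"
```

```text
(no output)
```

View pics/c3.png

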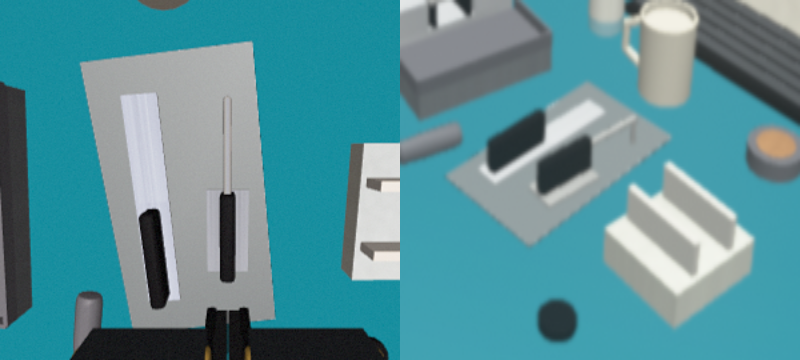

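c3 shows the fingers shut at about (228,320) and the pick standing clear of them, ahead at (228,235) on the mat. Let me measure it again.

```bash
python3 - <<'E'
from h import *
im,C=load('w3')
o=robot.get_obs();p=np.array(o['position']);print(p,o['time'],proj(C,[p,p-[0,0,.011]]))
f=lambda p,z:ray(C,p,z).round(4)
g=im.astype(int).max(2)
m=((g<60)).astype(np.uint8); m[:135]=0;m[229:]=0;m[:,:240]=0;m[:,345:]=0
n,l,s,c=cv2.connectedComponentsWithStats(m)
for i in range(1,n):
    if s[i,4]>150: print(s[i],c[i],f([c[i]],.03))
print(robot.calibration('wrist'))
im,C=load('s3');print('side pick handle top centre', f([(280+(563-400)/2, 170+152*140/360)],.042))
E
```

```text
[ 0.5113797  -0.11295221  0.19751863] 7.225 [[321.5773821  229.92829618]
 [321.51503154 223.73890773]]
[315 144  11  68 724] [320.01657459 177.77209945] [[ 0.5082 -0.1118  0.03  ]]
[ 254  157   23   72 1054] [265.40512334 192.31688805] [[ 0.4893 -0.0448  0.03  ]]
{'fx': 295.60160283685997, 'fy': 295.60160283685997, 'cx': 320.3910610433502, 'cy': 198.05409023062583, 'T_tool_cam': array([[ 1.23434172e-03, -9.56281227e-01, -2.92446050e-01,
         8.00890281e-02],
       [ 9.99999153e-01,  1.30118132e-03, -3.40390672e-05,
         1.43929449e-04],
       [ 4.13076258e-04, -2.92445760e-01,  9.56282023e-01,
        -1.83803358e-01],
       [ 0.00000000e+00,  0.00000000e+00,  0.00000000e+00,
         1.00000000e+00]])}
side pick handle top centre [[ 0.5028 -0.1158  0.042 ]]
```

The pick has not moved. The fingers are slow, so I lifted before they had closed on it. I'll retry with longer waits.

{"api": "jog_arm", "payload": {
  "motion": [0,0,0,0,0,0,0,0,0,0,0,0,0,0,0,0,0,0,0,0,0,0,0,0,0,0,0,0,0,0,0,0,0,0,0,0,0,0,0,0,0,0,0,0,0.6,0,0,0,0,0,0,0.9,0,0,0,0,0,0,0.9,0,0,0,0,0,0,0.9,0,0,0,0,0,0,0.8,0,0,0,0,0,0,0.2,0,0,0,0],
  "grip_force": 30
}}

```text
time: 8.72
position: [0.5078, -0.1115, 0.0203]
tool_rot: [1.0, 0.003, -0.002, -0.001]
ft_force: [-0.1, 0.2, 0.1]
grip_width: 0.0431
grip_force: 0.0
```

{"api": "jog_arm", "payload": {
  "motion": [0,0,0,0,0,0,1,0,0,0,0,0,0,1,0,0,0,0,0,0,1,0,0,0,0,0,0,1,0,0,0,0,0,0,1,0,0,0,0,0,0,1,0,0,0,0,0,0,1,0,0,0,0,0,0,1],
  "grip_force": 30
}}

```text
time: 9.72
position: [0.5089, -0.112, 0.0219]
tool_rot: [1.0, 0.003, -0.0, -0.0]
ft_force: [0.5, -0.3, -0.9]
grip_width: 0.0002
grip_force: 0.0
```

```bash
python3 -c "
from h import *
w,_=snap('wrist','w4');a,_=snap('side','s4');s,_=snap('scene','sc4')
cv2.imwrite('pics/c4.png',np.hstack([cv2.resize(w[0:300,150:490],(400,353)),cv2.resize(a[170:290,290:426],(400,353))]))"
```

```text
(no output)
```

View pics/c4.png

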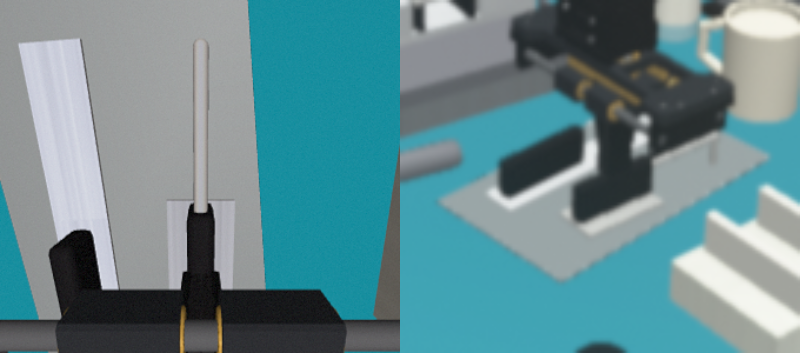

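c4: the fingers seem to be over the handle at (200,290) left and (615,160) right, yet the opening reads 0. I'll check fingertip height against the handle with projected marks in the two fixed views.

```bash
python3 - <<'E'
from h import *
o=robot.get_obs();print(o['position'],o['q'],o['grip_width'])
P=np.array([[.509,-.112,z] for z in(.011,.042,.081)])
out=[]
for t,(x0,y0,x1,y1) in [('s4',(320,170,420,262)),('sc4',(245,130,345,222))]:
    im,C=load(t);S=4
    b=cv2.resize(im[y0:y1,x0:x1],None,fx=S,fy=S,interpolation=cv2.INTER_CUBIC)
    b=(255*(b/255.)**.5).astype(np.uint8)
    p=proj(C,P);print(t,p.round(1))
    for q,c in zip(p,[(0,0,255),(0,255,0),(255,0,255)]): cv2.circle(b,tuple(int(v) for v in (q-[x0,y0]+.5)*S),3,c,-1)
    for s in(-1,1):
      q=proj(C,[[.509+s*.04,-.112,.042],[.509+s*.04,-.112,.005]])
      for r in q: cv2.circle(b,tuple(int(v) for v in (r-[x0,y0]+.5)*S),2,(0,255,255),-1)
    out.append(b)
cv2.imwrite('pics/c5.png',np.hstack(out))
E
```

```text
[ 0.50895338 -0.11195224  0.02190523] [-4.31157225e-01  6.80079351e-01  1.82928591e+00 -1.89912029e-05
  6.32320316e-01  1.13263047e+00] 0.0006000633442392371
s4 [[362.1 238.1]
 [362.5 227.5]
 [363.  213.9]]
sc4 [[292.9 189.1]
 [292.2 183.3]
 [291.3 175.7]]
```

View pics/c5.png

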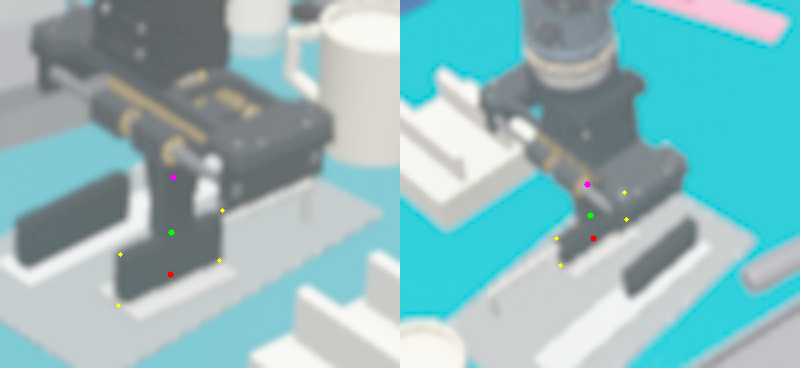

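The marks put the fingers right at the handle in both views. A small test lift will show whether the pick comes along, regardless of the width reading.

{"api": "jog_arm", "payload": {
  "motion": [0,0,-0.5,0,0,0,1,0,0,-0.5,0,0,0,1,0,0,-0.5,0,0,0,1,0,0,0,0,0,0,1,0,0,0,0,0,0,1]
}}

```text
time: 10.5
position: [0.5085, -0.1118, 0.0814]
tool_rot: [1.0, 0.003, -0.0, -0.0]
ft_force: [0.8, -0.3, -0.1]
grip_width: 0.0004
grip_force: 0.0
```

```bash
python3 - <<'E'
from h import *
o=robot.get_obs();print(o['position'],o['grip_width'],o['grip_force'],o['ft_force'])
w,C=snap('wrist','w5');a,_=load('w4')
for i in(a,w):
    g=i.astype(int).max(2);print([np.flatnonzero(g[r,290:350]<70)[[0,-1]]+290 if (g[r,290:350]<70).sum()>2 else None for r in(170,180,190,200,210,220,230,235,240,245)])
print(cv2.absdiff(a,w)[20:170,290:350].mean(), proj(C,[.624,-.112,.033]))
E
```

```text
[ 0.50852605 -0.11177752  0.08143367] 0.00043351908488859197 0.0 [ 0.77481582 -0.26583738 -0.05473908]
[None, array([310, 330]), array([309, 331]), array([309, 331]), array([309, 331]), array([309, 331]), array([309, 331]), array([305, 336]), array([304, 336]), array([304, 337])]
[array([312, 329]), array([312, 329]), array([312, 328]), array([312, 328]), array([313, 328]), array([313, 328]), array([313, 328]), array([305, 336]), array([304, 336]), array([304, 337])]
10.020962962962964 [[321.85048475  55.90066162]]
```

```bash
python3 - <<'E'
from h import *
for t in('w4','w5'):
    im,C=load(t);K,R,tt=C
    p=np.array([0.5085,-.1118,.0219 if t=='w4' else .0814])
    for dz in(-.011,0,.01,.02,.03,.04): print(t,dz,proj(C,p+[.0095,0,dz]).round(1)[0],proj(C,p+[0,0.015,dz]).round(1)[0])
    g=im.astype(int).max(2)
    for r in range(224,250,2): print(r,(g[r,298:344]).tolist()[::2])
E
```

```text
w4 -0.011 [320.1 213.7] [298.8 226.1]
w4 0 [320.  219.3] [297.7 232.3]
w4 0.01 [320.  225.1] [296.5 238.6]
w4 0.02 [320.  231.4] [295.2 245.6]
w4 0.03 [319.9 238.4] [293.8 253.3]
w4 0.04 [319.9 246.3] [292.2 262. ]
224 [185, 185, 186, 179, 182, 183, 19, 22, 27, 25, 32, 35, 30, 33, 31, 22, 22, 154, 179, 178, 186, 185, 184]
226 [183, 182, 187, 180, 179, 185, 17, 26, 35, 24, 36, 31, 34, 31, 29, 30, 14, 154, 181, 176, 184, 186, 187]
228 [187, 183, 185, 183, 184, 185, 18, 19, 25, 26, 31, 31, 30, 34, 30, 21, 16, 155, 183, 175, 183, 188, 185]
230 [184, 186, 187, 181, 146, 110, 21, 20, 28, 25, 32, 28, 34, 34, 33, 22, 11, 84, 148, 168, 186, 187, 187]
232 [183, 187, 188, 181, 7, 12, 15, 22, 28, 25, 24, 27, 30, 21, 29, 20, 20, 13, 5, 96, 189, 189, 187]
234 [185, 183, 186, 184, 8, 18, 15, 17, 18, 23, 28, 30, 22, 24, 22, 15, 16, 23, 9, 72, 189, 189, 188]
236 [187, 183, 185, 167, 11, 17, 11, 19, 21, 26, 23, 29, 22, 18, 31, 23, 17, 7, 19, 54, 191, 188, 185]
238 [186, 184, 189, 119, 8, 13, 11, 29, 20, 20, 24, 15, 25, 17, 9, 19, 11, 11, 10, 39, 191, 192, 186]
240 [185, 185, 191, 42, 9, 12, 14, 20, 23
[... 1322 characters left out ...]
36 [151, 189, 188, 173, 17, 15, 7, 22, 29, 15, 15, 28, 19, 19, 22, 26, 18, 18, 13, 52, 194, 191, 150]
238 [154, 186, 191, 128, 17, 16, 6, 25, 24, 23, 26, 19, 18, 19, 21, 21, 15, 18, 9, 40, 198, 196, 149]
240 [152, 150, 155, 39, 5, 15, 10, 26, 12, 17, 27, 32, 14, 24, 24, 24, 16, 17, 14, 22, 158, 150, 152]
242 [152, 150, 154, 28, 7, 18, 11, 28, 21, 14, 15, 29, 26, 20, 23, 23, 2, 13, 17, 15, 158, 149, 151]
244 [154, 153, 158, 7, 16, 18, 8, 16, 22, 19, 18, 24, 22, 20, 23, 23, 10, 15, 8, 18, 150, 157, 158]
246 [65, 66, 70, 21, 14, 15, 14, 27, 22, 23, 23, 17, 22, 22, 21, 18, 21, 20, 13, 18, 45, 68, 67]
248 [28, 28, 30, 33, 15, 11, 10, 25, 25, 24, 18, 28, 29, 25, 17, 24, 21, 18, 12, 29, 34, 22, 22]
```

The wrist picture shows the real fingertips about 20 mm short of where `tip_reach` puts them: their front edge sits at row 231 and their feet at the handle top. I'll confirm it by touching down on bare bench.

{"api": "jog_arm", "payload": {
  "motion": [-0.75,0.5,0,0,0,0,1,-0.75,0.5,0,0,0,0,1,-0.7,0.5,0,0,0,0,1,0,0,0.75,0,0,0,1,0,0,0.7,0,0,0,1,0,0,0,0,0,0,1,0,0,0,0,0,0,1]
}}

```text
time: 11.42
position: [0.4214, -0.1725, 0.024]
tool_rot: [1.0, 0.004, -0.0, -0.0]
ft_force: [-0.7, -0.2, 0.5]
grip_width: 0.0005
grip_force: 0.0
```

{"api": "jog_arm", "payload": {
  "motion": [0,0,0.1,0,0,0,1,0,0,0.1,0,0,0,1,0,0,0.1,0,0,0,1,0,0,0,0,0,0,1]
}}

```text
time: 11.92
position: [0.4213, -0.1725, 0.0118]
tool_rot: [1.0, 0.004, -0.0, -0.0]
ft_force: [0.0, -0.7, -0.0]
grip_width: 0.0004
grip_force: 0.0
```

{"api": "jog_arm", "payload": {
  "motion": [0,0,0.1,0,0,0,1,0,0,0.1,0,0,0,1,0,0,0,0,0,0,1]
}}

```text
time: 12.3
position: [0.4212, -0.1724, 0.0036]
tool_rot: [1.0, 0.003, -0.0, -0.0]
ft_force: [-0.3, 0.1, 0.0]
grip_width: 0.001
grip_force: 0.0
```

{"api": "jog_arm", "payload": {
  "motion": [0,0,0.1,0,0,0,1,0,0,0.1,0,0,0,1,0,0,0,0,0,0,1]
}}

```text
time: 12.68
position: [0.4212, -0.1724, -0.0044]
tool_rot: [1.0, 0.004, -0.0, -0.0]
ft_force: [0.6, -0.0, 0.6]
grip_width: 0.0004
grip_force: 0.0
```

{"api": "jog_arm", "payload": {
  "motion": [0,0,0.1,0,0,0,1,0,0,0.1,0,0,0,1,0,0,0,0,0,0,1]
}}

```text
time: 13.05
position: [0.4212, -0.1724, -0.0124]
tool_rot: [1.0, 0.003, -0.0, -0.0]
ft_force: [-0.5, 0.3, 1.3]
grip_width: 0.0004
grip_force: 0.0
```

{"api": "jog_arm", "payload": {
  "motion": [0,0,0.08,0,0,0,1,0,0,0,0,0,0,1]
}}

```text
time: 13.3
position: [0.4213, -0.1725, -0.0154]
tool_rot: [1.0, 0.003, -0.0, -0.0]
ft_force: [-0.2, 0.6, -0.1]
grip_width: 0.0003
grip_force: 0.0
```

{"api": "jog_arm", "payload": {
  "motion": [0,0,0.08,0,0,0,1,0,0,0,0,0,0,1]
}}

```text
time: 13.55
position: [0.4213, -0.1725, -0.0186]
tool_rot: [1.0, 0.004, -0.0, -0.0]
ft_force: [1.0, -0.4, 0.0]
grip_width: 0.0005
grip_force: 0.0
```

{"api": "jog_arm", "payload": {
  "motion": [0,0,0.06,0,0,0,1,0,0,0,0,0,0,1]
}}

```text
time: 13.8
position: [0.4215, -0.1726, -0.0202]
tool_rot: [1.0, 0.004, 0.0, 0.0]
ft_force: [-0.0, 1.2, 7.9]
grip_width: 0.0004
grip_force: 3.7
```

Contact comes at a reading of z = −0.0195, so the tips are 19.5 mm behind the reported TCP. I'll use that offset and go back for the pick.

{"api": "jog_arm", "payload": {
  "motion": [0,0,-0.75,0,0,0,0,0,0,-0.75,0,0,0,0,0,0,-0.1,0,0,0,0,0.75,-0.5,0,0,0,0,0,0.75,-0.5,0,0,0,0,0,0.7,-0.51,0,0,0,0,0,0,0,0,0,0,0,0,0,0,0,0,0,0,0,0,0.7,0,0,0,0,0,0,0.65,0,0,0,0,0,0,0,0,0,0,0],
  "grip_force": 30
}}

```text
invalid input
```

{"api": "jog_arm", "payload": {
  "motion": [0,0,0,0,0,0,1,0,0,0,0,0,0,1,0,0,0,0,0,0,1,0,0,0,0,0,0,1,0,0,0,0,0,0,1,0,0,0,0,0,0,1,0,0,0,0,0,0,1],
  "grip_force": 30
}}

```text
time: 14.68
position: [0.4215, -0.1727, -0.0202]
tool_rot: [1.0, 0.004, 0.0, 0.0]
ft_force: [0.1, -0.1, 7.8]
grip_width: 0.0006
grip_force: 3.7
```

{"api": "jog_arm", "payload": {
  "motion": [0,0,-0.75,0,0,0,0,0,0,-0.75,0,0,0,0,0.75,-0.5,-0.1,0,0,0,0,0.75,-0.5,0,0,0,0,0,0.7,-0.5,0,0,0,0,0,0,0,0,0,0,0,0,0,0,0,0,0,0,0,0,0,0.7,0,0,0,0,0,0,0.65,0,0,0,0,0,0,0,0,0,0,0],
  "grip_force": 30
}}

```text
time: 15.92
position: [0.5063, -0.1119, -0.0124]
tool_rot: [1.0, 0.003, -0.003, -0.001]
ft_force: [0.2, 0.4, -0.2]
grip_width: 0.0433
grip_force: 0.0
```

{"api": "jog_arm", "payload": {
  "motion": [0,0,0,0,0,0,1,0,0,0,0,0,0,1,0,0,0,0,0,0,1,0,0,0,0,0,0,1,0,0,0,0,0,0,1,0,0,0,0,0,0,1,0,0,0,0,0,0,1],
  "grip_force": 30
}}

```text
time: 16.8
position: [0.5093, -0.1121, -0.0103]
tool_rot: [1.0, 0.004, 0.0, 0.0]
ft_force: [-0.9, 0.5, 5.6]
grip_width: 0.0138
grip_force: 30.0
```

Gripped (13.8 mm, 30 N). Now lift and turn the pick so its tip points along the fixture's +y.

{"api": "jog_arm", "payload": {
  "motion": [0,0,-0.5,0,0,0,1,0,0,-0.8,0,0,0,1,0,0,-0.9,0,0,0,1,0,0,-0.8,0,0,0,1,0,0,0,0,0,-0.9,1,0,0,0,0,0,-1,1,0,0,0,0,0,-1,1,0,0,0,0,0,-1,1,0,0,0,0,0,-1,1,0,0,0,0,0,-1,1,0,0,0,0,0,-1,1,0,0,0,0,0,-1,1]
}}

```text
time: 18.3
position: [0.5085, -0.1116, 0.1087]
tool_rot: [0.961, 0.277, -0.0, -0.0]
ft_force: [-0.0, -0.8, -1.2]
grip_width: 0.014
grip_force: 30.0
```

{"api": "jog_arm", "payload": {
  "motion": [0,0,0,0,0,-1,1,0,0,0,0,0,-1,1,0,0,0,0,0,-1,1,0,0,0,0,0,-1,1,0,0,0,0,0,-1,1,0,0,0,0,0,-1,1,0,0,0,0,0,-1,1,0,0,0,0,0,-1,1,0,0,0,0,0,-1,1,0,0,0,0,0,-1,1,0,0,0,0,0,-1,1,0,0,0,0,0,-1,1]
}}

```text
time: 19.8
position: [0.5085, -0.1116, 0.1087]
tool_rot: [0.765, 0.644, -0.0, -0.001]
ft_force: [-0.1, 0.4, -1.9]
grip_width: 0.0138
grip_force: 30.0
```

{"api": "jog_arm", "payload": {
  "motion": [0,0,0,0,0,-1,1,0.6,0,0,0,0,-0.5,1,0.9,-0.3,0,0,0,0,1,0.9,-0.3,0,0,0,0,1,0.9,-0.3,0,0,0,0,1,0.9,-0.3,0,0,0,0,1,0.9,-0.3,0,0,0,0,1,0.9,-0.3,0,0,0,0,1,0,0,0,0,0,0,1,0,0,0,0,0,0,1]
}}

```text
time: 21.05
position: [0.4548, 0.1322, 0.109]
tool_rot: [0.731, 0.682, -0.0, 0.0]
ft_force: [0.3, 0.2, -0.6]
grip_width: 0.0135
grip_force: 30.0
```

```bash
python3 - <<'E'
from h import *
o=robot.get_obs();print(o['position'],o['tool_rot'],np.degrees(Rn.from_quat(o['tool_rot']).as_matrix()[:2,0]@[[0],[1]]),o['grip_width'],o['q'])
w,C=snap('wrist','w6')
cv2.imwrite('pics/c6.png',cv2.resize(w[:250,150:550],(800,500)))
print(proj(C,[[.4667,.2459,.081],[.6281,.2327,.081]]))
E
```

```text
[0.45480671 0.13222465 0.10900945] [ 7.31107484e-01  6.82262282e-01 -9.03850352e-05  1.32486859e-04] [57.15907732] 0.013533350664803144 [ 4.65973847e-02  4.78321690e-01  1.89590865e+00 -4.59479381e-04
  7.67328569e-01  1.16019387e-01]
[[327.35295959  53.49701631]
 [574.9404152   57.2386991 ]]
```

View pics/c6.png

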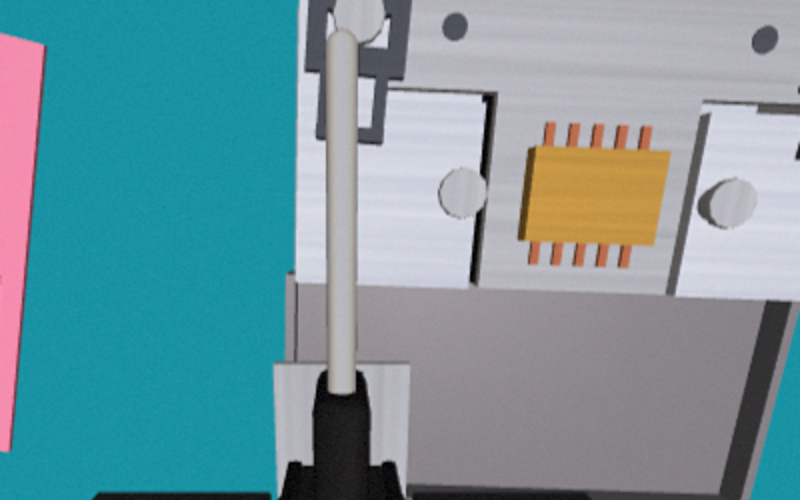

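c6: near clip's loop opening is centred at crop (352,105), stud head (358,15). The pick's shank runs down to (341,33), so it is about 1 cm left of the loop. The deck front edge runs (300,283)-(670,293) and the front studs are at (463,193) and (732,203).

```bash
python3 - <<'E'
from h import *
im,C=load('w6')
f=lambda p,z:ray(C,[(150+a/2,b/2) for a,b in p],z).round(4)
ang=lambda a:np.degrees(np.arctan2(*(a[1]-a[0])[1::-1]))
e=f([(302,283),(668,293)],.076);s=f([(463,190),(732,201)],.0875);t=f([(296,300),(296,360)],.048)
print('edge',e,ang(e),'studs',s,ang(s),np.linalg.norm(s[1]-s[0]))
print('loop',f([(352,106)],.081),'stud',f([(359,15)],.0875))
o=robot.get_obs();M=Rn.from_quat(o['tool_rot']).as_matrix();p=np.array(o['position'])
zs=p[2]+.0123+.03
a=f([(342,60),(342,340)],zs); print('shank in tool',((a-p)@M).round(4),'end',((f([(341,30)],zs+.002)-p)@M).round(4),'handle',((f([(342,420)],p[2]+.052)-p)@M).round(4))
th=np.radians(ang(s));c,sn=np.cos(th),np.sin(th);R=np.array([[c,-sn],[sn,c]])
O=s.mean(0)[:2]-R@[0,-.018]
for y0 in(th,np.radians(-4.5)):
  c,sn=np.cos(y0),np.sin(y0);R=np.array([[c,-sn],[sn,c]]);O=s.mean(0)[:2]-R@[0,-.018]
  print(np.degrees(y0),O,'loops',O+R@[-.081,.009],O+R@[.081,.009],'edge',(R.T@(e[:,:2]-O).T).T)
E
```

```text
edge [[0.4443 0.1901 0.076 ]
 [0.5769 0.1775 0.076 ]] -5.428097186110735 studs [[0.5004 0.2177 0.0875]
 [0.5889 0.2083 0.0875]] -6.062921866547063 0.08899780896179413
loop [[0.4658 0.2463 0.081 ]] stud [[0.4693 0.2701 0.0875]]
shank in tool [[ 0.1125 -0.0007 -0.0423]
 [ 0.0519 -0.0005 -0.0423]] end [[ 0.1176 -0.0009 -0.0443]] handle [[ 0.0346 -0.0005 -0.052 ]]
-6.062921866547063 [0.54655117 0.23089932] loops [0.46695483 0.24840424] [0.62804868 0.23129371] edge [[-0.09736998 -0.05137093]
 [ 0.03581914 -0.04989517]]
-4.5 [0.54606226 0.23094451] loops [0.46601809 0.24627195] [0.6275187  0.23356158] edge [[-0.09824394 -0.04870278]
 [ 0.03493588 -0.05086026]]
```

{"api": "jog_arm", "payload": {
  "motion": [0,0.04,0,0,0,0.34,1,0,0,0.3,0,0,0,1,0,0,0.3,0,0,0,1,0,0,0.25,0,0,0,1,0,0,0.1,0,0,0,1,0,0,0,0,0,0,1,0,0,0,0,0,0,1]
}}

```text
time: 21.98
position: [0.4566, 0.1324, 0.0713]
tool_rot: [0.739, 0.673, 0.0, 0.0]
ft_force: [0.2, 0.5, -1.2]
grip_width: 0.0136
grip_force: 30.0
```

{"api": "jog_arm", "payload": {
  "motion": [0,0,0.08,0,0,0,1,0,0,0.08,0,0,0,1,0,0,0,0,0,0,1]
}}

```text
time: 22.35
position: [0.4561, 0.1323, 0.0646]
tool_rot: [0.739, 0.673, -0.0, -0.0]
ft_force: [0.7, -0.0, -1.3]
grip_width: 0.0137
grip_force: 30.0
```

{"api": "jog_arm", "payload": {
  "motion": [-0.1,0,0,0,0,0,1,-0.1,0,0,0,0,0,1,0,0,0,0,0,0,1]
}}

```text
time: 22.72
position: [0.4556, 0.1239, 0.0648]
tool_rot: [0.74, 0.673, -0.0, 0.0]
ft_force: [-0.2, 0.7, -1.6]
grip_width: 0.0134
grip_force: 30.0
```

{"api": "jog_arm", "payload": {
  "motion": [-0.1,0,0,0,0,0,1,0,0,0,0,0,0,1]
}}

```text
time: 22.98
position: [0.4551, 0.12, 0.0648]
tool_rot: [0.739, 0.673, -0.0, 0.0]
ft_force: [-0.1, 0.1, -0.9]
grip_width: 0.0137
grip_force: 30.0
```

```bash
python3 - <<'E'
from h import *
w,C=snap('wrist','w7')
o=robot.get_obs();p=np.array(o['position'])
u=np.array([.0924,.9957]);v=np.array([.9957,-.0924]);O=np.array([.5463,.2309])
h=p[:2]+.1145*u-.0008*v
print('hook in fixture',(h-O)@np.array([v,u]).T, proj(C,[[*h,.078]]))
g=w.astype(int).max(2)
for r in range(0,56,3): print(r,''.join('#' if x<75 else '.' if x<140 else ' ' for x in g[r,290:375]))
E
```

```text
hook in fixture [-0.08131055 -0.00426772] [[319.57552031  38.6485502 ]]
0 ...............................................................##################.###
3 ..............................................................                       
6 ..............................................................                       
9 #######........##########################.#...................                       
12        .........                        ...#.......##########                        
15        .........                           ........                                  
18        .........                           ........                                  
21        .........       .                   #.......                                  
24        ........       ..              .    ........                                  
27        ........       ..              .    ........                                  
30        ........       ..              .   .........                                  
33        ........        .              .   ........                                   
36        ........        .                  ........                                   
39        ........        .              .   #.......                                   
42       .........        .              .   #.......                                   
45       ..................              ............                                   
48       ..................              ............                                   
51       .#######.#.#...##.               ...........                                   
54                 ......#.              .##########
```

The loop surrounds the hook, and the clip has already come 8 mm along. Pulling it over the edge now.

{"api": "jog_arm", "payload": {
  "motion": [-0.25,0,0,0,0,0,1,-0.25,0,0,0,0,0,1,-0.25,0,0,0,0,0,1,-0.25,0,0,0,0,0,1,-0.25,0,0,0,0,0,1,-0.25,0,0,0,0,0,1,-0.25,0,0,0,0,0,1,-0.25,0,0,0,0,0,1,-0.25,0,0,0,0,0,1,-0.1,0,0,0,0,0,1,0,0,0,0,0,0,1,0,0,0,0,0,0,1]
}}

```text
time: 24.52
position: [0.4464, 0.0269, 0.0647]
tool_rot: [0.739, 0.673, -0.0, -0.0]
ft_force: [-0.6, 0.5, -1.3]
grip_width: 0.014
grip_force: 30.0
```

```bash
cat > clip.py <<'E'
from h import *
def show(tag,r0,r1,c0,c1,sr=4,sc=2):
    w,C=snap('wrist',tag);o=robot.get_obs();p=np.array(o['position'])
    u=np.array([.0924,.9957]);v=np.array([.9957,-.0924]);O=np.array([.5463,.2309])
    h=p[:2]+.1145*u-.0008*v
    print(p,o['ft_force'],'hook in fixture',(h-O)@np.array([v,u]).T, proj(C,[[*h,.078]]))
    g=w.astype(int).max(2)
    for r in range(r0,r1,sr): print(r,''.join('#' if x<75 else '.' if x<140 else ' ' for x in g[r,c0:c1:sc]))
E
python3 -c "
from clip import *
show('w8',0,200,230,430)"
```

```text
[0.44639027 0.02697686 0.064746  ] [ 0.46457599  0.38648595 -1.50693309] hook in fixture [-0.08143759 -0.09778294] [[319.68569888  38.77825756]]
0                            #.       .#################                                              
4                            #.                                                                       
8                            #.                                                                       
12                            #.                                                                       
16                            #.                                                                       
20                            #.                    .                                                  
24                            #.            .       .                                                  
28                            .#            .       .                                                  
32                            .#                    .                                                  
36                    
[... 3518 characters left out ...]
             
172                                                  .                                                  
176                                                                                                     
180                                           .                                                         
184                                           .                                                         
188                                         ##       ##                                                 
192 ............ ...                       ###.      ###                                                
196 .............................          ####     ####
```

{"api": "jog_arm", "payload": {
  "motion": [0,0,-0.6,0,0,0,1,0,0,-0.6,0,0,0,1,0.35,0.8,0,0,0,0,1,0.35,0.8,0,0,0,0,1,0.35,0.8,0,0,0,0,1,0.35,0.8,0,0,0,0,1,0.35,0.85,0,0,0,0,1,0.5,0,0,0,0,0,1,0.4,0,0,0,0,0,1,0,0,0,0,0,0,1,0,0,0,0,0,0,1]
}}

```text
time: 25.95
position: [0.6166, 0.1171, 0.1127]
tool_rot: [0.739, 0.673, -0.001, -0.0]
ft_force: [-0.5, -0.4, -0.6]
grip_width: 0.0141
grip_force: 30.0
```

```bash
python3 - <<'E'
from clip import *
show('w9',0,130,290,400,4,1)
im,C=load('w9')
im2,C2=snap('scene','sc9')
print(proj(C,[[.4467,.16,.04]]),proj(C2,[[.452,.17,.05],[.46,.13,.035]]))
cv2.imwrite('pics/c9.png',np.hstack([cv2.resize(im[:250],(500,195)),cv2.resize(im2[190:285,290:400],(226,195))]))
E
```

```text
[0.61689181 0.11678395 0.11280416] [-0.55072015  0.70962716 -0.2024849 ] hook in fixture [0.08003263 0.00739233] [[320.36180774  55.22471758]]
0         ..................               ..................                                                   
4         ...............                     ...............                                                   
8         .............                        .............                                                    
12         .......... ..                         ###.........                                                    
16         ..........                              ..........                                                    
20         ..........    ..                   .    ..........                                                    
24         ..........     .              ...       .........                                                     
28         ................              ....      .........                                                     
32         ................              .#.....
[... 2198 characters left out ...]
                                    
112                        .                                                                                      
116                        .                                                                                      
120                        .                                                                                      
124                        .                                                                                      
128                        .                                                                                      
[[124.81902318 170.76450022]] [[361.70188345 217.77271691]
 [350.89542656 215.0392694 ]]
```

View pics/c9.png

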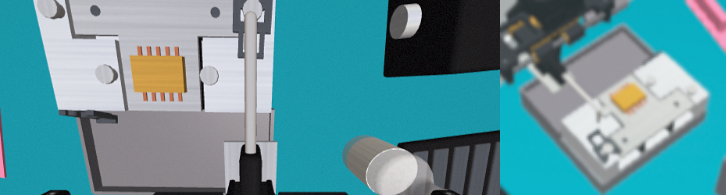

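c9: the far clip's loop at (252,45) surrounds the shank line. The near clip is off its stud, a dark shape at (58..117,112..122) by the deck's front edge at the left. I'll check that one in numbers.

```bash
python3 - <<'E'
from h import *
im,C=load('w9');g=im.astype(int).max(2)
for r in range(126,176,2): print(r,''.join('#' if x<75 else '.' if x<120 else '-' if x<165 else ' ' for x in g[r,60:175]))
u=np.array([.0924,.9957]);v=np.array([.9957,-.0924]);O=np.array([.5463,.2309])
for z in(.08,.06,.04):
    P=ray(C,[(74,143),(113,141),(150,154),(100,152)],z);print(z,((P[:,:2]-O)@np.array([v,u]).T).round(3).tolist())
for x,y,z in[(-.1,-.05,.076),(-.024,-.05,.076),(-.102,-.05,.048),(-.102,-.148,.048),(0,-.148,.048)]: print((x,y,z),proj(C,[[*(O+x*v+y*u),z]]).round(0))
E
```

```text
126                                                                                                   ....-            
128                                                                                                   ....-            
130                                                                                                   -....            
132                                                                                                    ....-           
134                                                                                                    ....-           
136                                                                                                    -....           
138                                                                                                    -....           
140                                                                                                     ....-          
142                ........#####......###############...........#####..----------------    -- -- -   - ----------------
144                .
[... 1610 characters left out ...]
-------------------------------------------------
172                                           ----.###########.--------------------------------------------------------
174                                           -----############--------------------------------------------------------
0.08 [[-0.099, -0.051], [-0.07, -0.05], [-0.045, -0.059], [-0.081, -0.058]]
0.06 [[-0.115, -0.053], [-0.084, -0.052], [-0.056, -0.062], [-0.096, -0.06]]
0.04 [[-0.132, -0.056], [-0.098, -0.054], [-0.068, -0.065], [-0.111, -0.063]]
(-0.1, -0.05, 0.076) [[ 76. 141.]]
(-0.024, -0.05, 0.076) [[179. 141.]]
(-0.102, -0.05, 0.048) [[100. 137.]]
(-0.102, -0.148, 0.048) [[123. 245.]]
(0, -0.148, 0.048) [[234. 245.]]
```

The near clip leans inside the trough's left corner, against the deck face. I'll pull the far clip first, then check that one closely.

{"api": "jog_arm", "payload": {
  "motion": [0,0.055,0,0,0,0,1,0,0,0.3,0,0,0,1,0,0,0.3,0,0,0,1,0,0,0.3,0,0,0,1,0,0,0.15,0,0,0,1,0,0,0.15,0,0,0,1,0,0,0,0,0,0,1,0,0,0,0,0,0,1]
}}

```text
time: 27.05
position: [0.6201, 0.117, 0.0651]
tool_rot: [0.739, 0.673, 0.0, 0.0]
ft_force: [-0.3, 0.2, -0.8]
grip_width: 0.0136
grip_force: 30.0
```

```bash
python3 -c "
from clip import *
show('w10',0,60,290,360,3,1)"
```

```text
[0.62019135 0.11697796 0.06519982] [-0.502619   -0.36898882 -0.86641228] hook in fixture [0.08330005 0.00789037] [[319.73682356  39.03106541]]
0 .......           ..#....  .....##.           ............            
3 .............................                 #...........            
6 ..........................................................            
9 ..........................................................            
12 ..........................................................            
15 ............................      ........................            
18 .........................            ....................             
21 ###........############.              ...................             
24    .........          ..              .#.......#########.             
27    .........           .              .#.......                       
30 ###.........           .              .........                       
33    .........           .              .........                       
36    .........           .              ........                        
39    .........           .              ........                        
42    .........           .              ........                        
45    ........            .              ........                        
48    ........            .               .......                        
51    ........            .               .......                        
54    ........            .              .......                         
57   ......................               .......
```

{"api": "jog_arm", "payload": {
  "motion": [-0.2,0,0,0,0,0,1,-0.2,0,0,0,0,0,1,-0.25,0,0,0,0,0,1,-0.25,0,0,0,0,0,1,-0.25,0,0,0,0,0,1,-0.25,0,0,0,0,0,1,-0.25,0,0,0,0,0,1,-0.25,0,0,0,0,0,1,-0.25,0,0,0,0,0,1,-0.25,0,0,0,0,0,1,-0.25,0,0,0,0,0,1,-0.1,0,0,0,0,0,1]
}}

```text
time: 28.6
position: [0.6095, 0.0066, 0.0648]
tool_rot: [0.74, 0.673, 0.0, 0.0]
ft_force: [-0.6, 0.5, -0.6]
grip_width: 0.0138
grip_force: 30.0
```

{"api": "jog_arm", "payload": {
  "motion": [-0.25,0,0,0,0,0,1,-0.2,0,0,0,0,0,1,0,0,0,0,0,0,1,0,0,-0.6,0,0,0,1,0,0,-0.6,0,0,0,1,0.5,-0.8,-0.1,0,0,0,1,0.5,-0.8,0,0,0,0,1,0.5,-0.8,0,0,0,0,1,0,0,0,0,0,0,1,0,0,0,0,0,0,1]
}}

```text
time: 29.85
position: [0.5191, 0.0582, 0.1172]
tool_rot: [0.739, 0.673, 0.001, 0.001]
ft_force: [0.3, -0.2, -1.1]
grip_width: 0.0139
grip_force: 30.0
```

```bash
python3 - <<'E'
from h import *
o=robot.get_obs();print(o['position'],o['time'])
im,C=snap('wrist','w11')
u=np.array([.0924,.9957]);v=np.array([.9957,-.0924]);O=np.array([.5463,.2309])
g=im.astype(int).max(2)
Q=np.array([proj(C,[[*(O+x*v+y*u),z]])[0] for x,y,z in[(-.1,-.05,.076),(.1,-.05,.076),(-.102,-.148,.048),(.102,-.148,.048)]]);print(Q.round(0).tolist())
x0,x1=int(max(Q[:,0].min()-15,0)),int(min(Q[:,0].max()+15,639));y0=int(max(Q[:,1].min()-15,0))
cv2.imwrite('pics/c11.png',cv2.resize(im[y0:int(Q[:,1].max()),x0:x1],None,fx=2.5,fy=2.5,interpolation=cv2.INTER_CUBIC));print(x0,x1,y0)
E
```

```text
[0.51913466 0.05818087 0.11715941] 29.85
[[191.0, 40.0], [483.0, 41.0], [216.0, 172.0], [450.0, 172.0]]
175 498 25
```

View pics/c11.png

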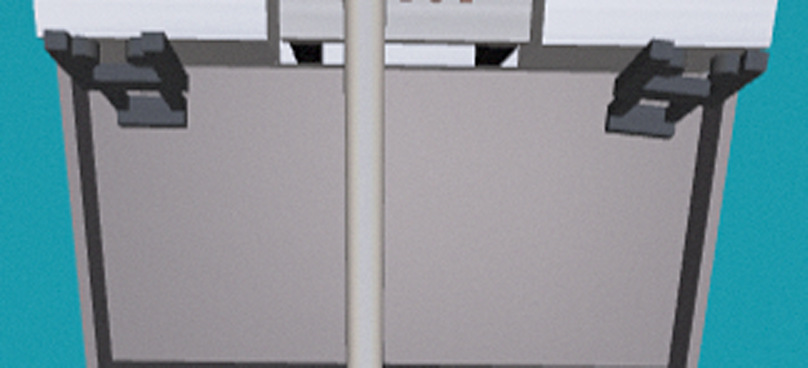

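c11: both clips stand in the trough, loops down and arms up, leaning on the fixture face at (120,80) and (680,85). Their origins are about 35 mm above the floor, at ~0.066–0.068 m. That is below 72 mm, with x and y within bounds, so I can return the pick to its place.

{"api": "jog_arm", "payload": {
  "motion": [-0.7,0.02,0,0,0,0,1,-0.7,0.02,0,0,0,0,1,-0.7,0.02,0,0,0,0,1,-0.7,0.02,0,0,0,0,1,-0.7,0.03,0,0,0,0,1,-0.75,0.03,0,0,0,0,1,0,0,0,0,0,1,1,0,0,0,0,0,1,1,0,0,0,0,0,1,1,0,0,0,0,0,1,1,0,0,0,0,0,1,1,0,0,0,0,0,1,1]
}}

```text
time: 31.4
position: [0.5088, -0.1129, 0.1167]
tool_rot: [0.864, 0.503, 0.0, 0.001]
ft_force: [-0.0, 0.3, -0.5]
grip_width: 0.0135
grip_force: 30.0
```

{"api": "jog_arm", "payload": {
  "motion": [0,0,0,0,0,1,1,0,0,0,0,0,1,1,0,0,0,0,0,1,1,0,0,0,0,0,1,1,0,0,0,0,0,1,1,0,0,0,0,0,1,1,0,0,0,0,0,1,1,0,0,0,0,0,1,1,0,0,0,0,0,1,1,0,0,0,0,0,1,1,0,0,0,0,0,1,1,0,0,0,0,0,1,1]
}}

```text
time: 32.9
position: [0.5088, -0.1129, 0.1168]
tool_rot: [0.994, 0.108, 0.001, 0.0]
ft_force: [-0.5, -0.0, -1.2]
grip_width: 0.0141
grip_force: 30.0
```

{"api": "jog_arm", "payload": {
  "motion": [0,0,0,0,0,1,1,0,0,0,0,0,1,1,0,0,0,0,0,1,1,0,0,0,0,0,0.1,1,0,0,0,0,0,0,1]
}}

```text
time: 33.52
position: [0.5081, -0.1122, 0.1167]
tool_rot: [1.0, 0.002, 0.0, 0.0]
ft_force: [0.0, 0.0, -1.0]
grip_width: 0.0137
grip_force: 30.0
```

```bash
cat > blk.py <<'E'
from h import *
def blobs(tag,box,z=.03,thr=60):
    im,C=snap('wrist',tag);o=robot.get_obs();print(o['time'],o['position'],o['tool_rot'])
    x0,y0,x1,y1=box;m=np.zeros(im.shape[:2],np.uint8);m[y0:y1,x0:x1]=im[y0:y1,x0:x1].max(2)<thr
    n,l,s,c=cv2.connectedComponentsWithStats(m)
    for i in range(1,n):
        if s[i,4]>150:
            P=np.argwhere(l==i)[:,::-1].astype(np.float32);vx,vy,x,y=cv2.fitLine(P,2,0,.01,.01).ravel()
            a=ray(C,[(x-vx*20,y-vy*20),(x+vx*20,y+vy*20)],z);d=a[1]-a[0]
            print(s[i],'centre',ray(C,[(x,y)],z).round(4),'yaw',np.degrees(np.arctan(d[1]/d[0])).round(2))
    return im,C
E
python3 -c "
from blk import *
blobs('w12',(150,60,420,229))"
```

```text
33.575 [ 0.50793559 -0.11203619  0.11673392] [9.99997476e-01 2.23717346e-03 1.89030711e-04 8.67393543e-05]
[ 260  154   28   75 1291] centre [[ 0.5141 -0.0692  0.03  ]] yaw 8.19
[307 185  28  44 991] centre [[ 0.493  -0.1124  0.03  ]] yaw 2.02
```

The spatula has been knocked, now at about (0.514, −0.069), yaw 8°. I'll set the pick down at y = −0.130 to keep clear of it.

{"api": "jog_arm", "payload": {
  "motion": [0.02,0.44,0,0,0,0,1,0,0,0.7,0,0,0,1,0,0,0.8,0,0,0,1,0,0,0.8,0,0,0,1,0,0,0.5,0,0,0,1,0,0,0.25,0,0,0,1,0,0,0.06,0,0,0,1,0,0,0,0,0,0,1,0,0,0,0,0,0,1]
}}

```text
time: 34.7
position: [0.5091, -0.1295, -0.0068]
tool_rot: [1.0, 0.002, 0.001, 0.0]
ft_force: [0.8, 0.4, -0.9]
grip_width: 0.0139
grip_force: 30.0
```

{"api": "jog_arm", "payload": {
  "motion": [0,0,0.07,0,0,0,1,0,0,0,0,0,0,1,0,0,0,0,0,0,0.4,0,0,0,0,0,0,0.4,0,0,0,0,0,0,0.4,0,0,0,0,0,0,0.4,0,0,-0.5,0,0,0,0.4,0,0,-1,0,0,0,0.4,-0.2,-0.5,-1,0,0,0,0,-0.2,-0.5,-1,0,0,0,0,0,-0.5,-0.8,0,0,0,0,0,0,0,0,0,0,0]
}}

```text
time: 36.2
position: [0.4935, -0.0687, 0.1639]
tool_rot: [1.0, 0.003, 0.003, 0.001]
ft_force: [-0.1, -0.2, -0.7]
grip_width: 0.0433
grip_force: 0.0
```

```bash
python3 - <<'E'
from blk import *
im,C=blobs('w13',(150,60,420,225))
h,s,v=cv2.split(cv2.cvtColor(im,cv2.COLOR_BGR2HSV))
# spatula blade: bright low-saturation strip
m=((s<40)&(v>205)).astype(np.uint8)*255;m[228:]=0;m[:,:180]=0;m[:,400:]=0
for c in cv2.findContours(m,0,2)[0]:
    if cv2.contourArea(c)>300:
        r=cv2.minAreaRect(c);b=cv2.boxPoints(r);print('bright',cv2.contourArea(c),ray(C,b,.005).round(4)[:,:2].tolist())
E
```

```text
36.25 [ 0.49267176 -0.06908546  0.16240362] [9.99995244e-01 2.78155375e-03 1.18891169e-03 6.00767185e-04]
[ 172   60   22  165 2087] centre [[0.5432 0.0783 0.03  ]] yaw -6.32
[ 310  135   26   83 1012] centre [[ 0.5024 -0.0712  0.03  ]] yaw 11.11
[ 366  134   20   75 1198] centre [[ 0.509  -0.1286  0.03  ]] yaw 1.15
bright 3664.0 [[0.6409, -0.0278], [0.6467, -0.059], [0.4558, -0.1015], [0.4478, -0.065]]
```

Pick stands at (0.509, −0.129). Spatula origin is (0.502, −0.072), yaw 11.4°. I'll grip its handle 10 mm ahead of the middle.

{"api": "jog_arm", "payload": {
  "motion": [0,0,0,0,0,-0.9,0,0,0,0,0,0,-0.9,0,0,0,0,0,0,-0.98,0,0.45,0.12,0,0,0,0,0,0,0,0.7,0,0,0,0,0,0,0.9,0,0,0,0,0,0,0.9,0,0,0,0,0,0,0,0,0,0,0],
  "grip_force": 55
}}

```text
time: 37.25
position: [0.5075, -0.07, 0.0579]
tool_rot: [0.995, 0.099, -0.004, -0.002]
ft_force: [-1.0, 0.7, 0.9]
grip_width: 0.0432
grip_force: 0.0
```

```bash
python3 - <<'E'
from blk import *
im,C=blobs('w14',(255,60,420,225))
p=robot.get_obs()['position']
g=im.astype(int).max(2)
for r in range(90,240,8): print(r,''.join('#' if x<60 else ' ' if x<195 else '+' for x in g[r,270:400]))
E
```

```text
37.3 [ 0.5091624  -0.070439    0.05964641] [ 0.99512284  0.09860935 -0.00236029 -0.00107483]
[ 312  163   19   62 1107] centre [[ 0.5255 -0.0669  0.03  ]] yaw 11.67
[ 382  176   38   49 1324] centre [[ 0.5309 -0.1273  0.03  ]] yaw 0.9
90                                +++++++++++++++++++++++++++++++++++++++++++                                                        
98                                +++++++++++++++++++++++++++++++++++++++++++                                                        
106                                +++++++++++++++++++++++++++++++++++++++++++                                                        
114                                ++++++++++++++++++++++++++++++++++++++++++                                                         
122                                ++++++++++++++++++++++++++++++++++++++++++                                                         
130                                ++++++++++++++++++++++++++++++++++++++++++                                                         
138                                ++++++++++++++++++++++
[... 997 characters left out ...]
++++++++++++++ ##########
202                                 ++++++++++ ################## +++++++++                             +++++++++++++++++ ############
210                                  +++++++++ ################## +++++++++                           +++++++++++++++++###############
218                                  +++++++++################### +++++++++                         ++++++++++++++++ #################
226                                  +++++++++ ################# ++++++++++                       ++++++++++++++++ ###################
234 ##############                   +++++++++ ################# +++++++++                  ################ +++ #####################
```

Aligned and centred. Now down and close.

{"api": "jog_arm", "payload": {
  "motion": [0,0,0.75,0,0,0,0,0,0,0.7,0,0,0,0,0,0,0.3,0,0,0,0,0,0,0,0,0,0,0,0,0,0,0,0,0,1,0,0,0,0,0,0,1,0,0,0,0,0,0,1,0,0,0,0,0,0,1,0,0,0,0,0,0,1,0,0,0,0,0,0,1,0,0,0,0,0,0,1],
  "grip_force": 55
}}

```text
time: 38.67
position: [0.511, -0.0705, -0.008]
tool_rot: [0.995, 0.099, 0.0, 0.0]
ft_force: [-0.3, 0.9, 5.9]
grip_width: 0.0135
grip_force: 55.0
```

{"api": "jog_arm", "payload": {
  "motion": [0,0,-0.4,0,0,0,1,0,0,-0.9,0,0,0,1,0,0,-0.9,0,0,0,1,0,0,-0.9,0,0,0,1,0,0,0,0,0,-0.8,1,0,0,0,0,0,-1,1,0,0,0,0,0,-1,1,0,0,0,0,0,-1,1,0,0,0,0,0,-1,1,0,0,0,0,0,-1,1,0,0,0,0,0,-1,1,0,0,0,0,0,-1,1]
}}

```text
time: 40.17
position: [0.5104, -0.0702, 0.116]
tool_rot: [0.931, 0.364, -0.0, -0.0]
ft_force: [-0.2, 0.2, -1.0]
grip_width: 0.0135
grip_force: 55.0
```

{"api": "jog_arm", "payload": {
  "motion": [0,0,0,0,0,-1,1,0,0,0,0,0,-1,1,0,0,0,0,0,-1,1,0,0,0,0,0,-1,1,0,0,0,0,0,-1,1,0,0,0,0,0,-1,1,0,0,0,0,0,-1,1,0,0,0,0,0,-1,1,0,0,0,0,0,-1,1,0,0,0,0,0,-1,1,0,0.18,0,0,0,-0.53,1,0,0,0,0,0,0,1]
}}

```text
time: 41.68
position: [0.519, -0.0717, 0.1159]
tool_rot: [0.739, 0.673, 0.0, 0.001]
ft_force: [-0.8, 0.5, -1.0]
grip_width: 0.0136
grip_force: 55.0
```

```bash
cat > spat.py <<'E'
from h import *
u=np.array([.0924,.9957]);v=np.array([.9957,-.0924]);O=np.array([.5463,.2309])
def st(tag):
    o=robot.get_obs();p=np.array(o['position']);M=Rn.from_quat(o['tool_rot']).as_matrix()
    print(o['time'],p.round(4),'toolyaw-90',np.degrees(np.arctan2(M[1,0],M[0,0]))-90,'fixture',((p[:2]-O)@np.array([v,u]).T).round(4),o['ft_force'].round(1),o['grip_width'].round(4))
    im,C=snap('wrist',tag);return im,C,p,M
E
python3 - <<'E'
from spat import *
im,C,p,M=st('w15')
h,s,w=cv2.split(cv2.cvtColor(im,cv2.COLOR_BGR2HSV))
for r in range(60,200,20): # blade edges
    k=(s[r,280:360]<40)&(w[r,280:360]>190);i=np.flatnonzero(k)+280;
    if len(i): e=ray(C,[(i[0],r),(i[-1],r)],p[2]+.013);print(r,i[0],i[-1],((e-p)@M).round(4)[:,:2].tolist())
# deck front edge & studs
g=cv2.cvtColor(im,cv2.COLOR_BGR2GRAY)
print('proj front studs',proj(C,[[*(O+a*v-.018*u),.0875] for a in(-.0445,.0445)]).round(1).tolist(),'edge',proj(C,[[*(O+a*v-.05*u),.076] for a in(-.1,0,.1)]).round(1).tolist())
for c in(150,180,210,240,400,430,460): print(c,''.join('#' if x<90 else '-' if x<165 else ' ' for x in g[0:100:2,c]))
E
```

```text
Traceback (most recent call last):
  File "spat.py", line 5, in st
    print(o['time'],p.round(4),'toolyaw-90',np.degrees(np.arctan2(M[1,0],M[0,0]))-90,'fixture',((p[:2]-O)@np.array([v,u]).T).round(4),o['ft_force'].round(1),o['grip_width'].round(4))
                                                                                                                                                             ^^^^^^^^^^^^^^^^^^^^^
AttributeError: 'float' object has no attribute 'round'
```

```bash
sed -i "s/o\['grip_width'\].round(4)/round(o['grip_width'],4)/" spat.py
python3 - <<'E'
from spat import *
im,C,p,M=st('w15')
h,s,w=cv2.split(cv2.cvtColor(im,cv2.COLOR_BGR2HSV))
for r in range(40,200,16):
    k=(s[r,280:360]<40)&(w[r,280:360]>190);i=np.flatnonzero(k)+280;
    if len(i): e=ray(C,[(i[0],r),(i[-1],r)],p[2]+.013);print(r,i[0],i[-1],((e-p)@M).round(4)[:,:2].tolist())
g=cv2.cvtColor(im,cv2.COLOR_BGR2GRAY)
print('edge',proj(C,[[*(O+a*v-.148*u),.048] for a in(-.1,0,.1)]).round(1).tolist())
for c in(200,250,270,380,410,440): print(c,''.join('#' if x<90 else '-' if x<118 else ' ' for x in g[0:160:2,c]))
E
```

```text
41.675 [ 0.519  -0.0717  0.1159] toolyaw-90 -5.346284593741288 fixture [ 0.0007 -0.3038] [-0.8  0.5 -1. ] 0.0136
40 290 351 [[0.114, -0.0163], [0.1141, 0.0154]]
56 291 350 [[0.1064, -0.016], [0.1065, 0.0151]]
72 291 350 [[0.0986, -0.0162], [0.0987, 0.0153]]
88 292 349 [[0.0906, -0.0159], [0.0907, 0.015]]
104 292 349 [[0.0823, -0.0161], [0.0824, 0.0153]]
120 292 349 [[0.0738, -0.0163], [0.0739, 0.0155]]
136 292 348 [[0.065, -0.0166], [0.0651, 0.0152]]
152 293 348 [[0.056, -0.0162], [0.056, 0.0155]]
168 293 347 [[0.0466, -0.0165], [0.0466, 0.0152]]
184 294 347 [[0.037, -0.0161], [0.037, 0.0154]]
edge [[184.6, 1.0], [319.9, 1.2], [454.9, 1.3]]
200    -########-----------------------------#--        ---#---------------         
250     #########-----------------------------------------------------              
270     #########--------------------------------------------------                 
380      ########--------------------------------------                             
410      #########----------------------------------                                
440      -######---------------------------------
```

{"api": "jog_arm", "payload": {
  "motion": [0,0,0.6,0,0,0,1,0,0,0.6,0,0,0,1,0,0,0.57,0,0,0,1,0.5,0,0,0,0,0,1,0.5,0,0,0,0,0,1,0.5,0,0,0,0,0,1,0.5,0,0,0,0,0,1,0.5,0,0,0,0,0,1,0.2,0,0,0,0,0,1,0,0,0,0,0,0,1,0,0,0,0,0,0,1]
}}

```text
time: 43.1
position: [0.528, 0.0356, 0.0447]
tool_rot: [0.739, 0.673, -0.0, 0.0]
ft_force: [-0.4, 0.8, -2.2]
grip_width: 0.0137
grip_force: 55.0
```

```bash
python3 - <<'E'
from spat import *
im,C,p,M=st('w16')
g=cv2.cvtColor(im,cv2.COLOR_BGR2GRAY)
print('proj: slot edge top x+-24 & stem +-34, z',proj(C,[[*(O+a*v-.05*u),z] for a,z in((-.034,.07),(-.034,.076),(-.024,.07),(.024,.07),(.034,.07),(.034,.076))]).round(1).tolist(), 'tip',proj(C,[p+M@[.136,s,-.013] for s in(-.0165,.0155)]).round(1).tolist())
for r in range(0,60,3): print(r,''.join('#' if x<70 else '-' if x<150 else ' ' if x<200 else '+' for x in g[r,230:410:2]))
E
```

```text
43.1 [0.528  0.0356 0.0447] toolyaw-90 -5.351368360787433 fixture [-0.0002 -0.1961] [-0.4  0.8 -2.2] 0.0137
proj: slot edge top x+-24 & stem +-34, z [[245.8, -45.7], [242.5, -52.6], [268.2, -45.7], [375.3, -45.6], [397.6, -45.6], [401.1, -52.6]] tip [[288.3, -9.1], [352.6, -9.0]]
0 ---------------  -  --        ++++++++++++++++++++++++++++++++                            
3 ---------------   -           ++++++++++++++++++++++++++++++++                            
6 ---------- - -- -             ++++++++++++++++++++++++++++++++                            
9 -------------- -       -      +++++++++++++++++++++++++++++++                             
12 -----------    -              +++++++++++++++++++++++++++++++                             
15 ------ ---- --                +++++++++++++++++++++++++++++++                             
18 -----------  ---              +++++++++++++++++++++++++++++++                             
21 ---------- -     -            +++++++++++++++++++++++++++++++                             
24 ---------   - -               +++++++++++++++++++++++++++++++       
[... 327 characters left out ...]
           +++++++++++++++++++++++++++++++                             
39 ---------  - -                +++++++++++++++++++++++++++++++                             
42 -----------  --               +++++++++++++++++++++++++++++++                             
45 ---------  -      -           +++++++++++++++++++++++++++++++                             
48 ------ --- --                 +++++++++++++++++++++++++++++++                             
51 --------  -                   +++++++++++++++++++++++++++++++                             
54 ---------    -                +++++++++++++++++++++++++++++++                             
57 ---------                      ++++++++++++++++++++++++++++++
```

{"api": "jog_arm", "payload": {
  "motion": [0.25,0,0,0,0,0,1,0.25,0,0,0,0,0,1,0.25,0,0,0,0,0,1,0.25,0,0,0,0,0,1,0,0,0,0,0,0,1]
}}

```text
time: 43.78
position: [0.5316, 0.077, 0.0447]
tool_rot: [0.739, 0.674, 0.0, 0.0]
ft_force: [0.2, -0.6, -1.7]
grip_width: 0.0137
grip_force: 55.0
```

{"api": "jog_arm", "payload": {
  "motion": [0.25,0,0,0,0,0,1,0.25,0,0,0,0,0,1,0.25,0,0,0,0,0,1,0.25,0,0,0,0,0,1,0.25,0,0,0,0,0,1,0.25,0,0,0,0,0,1,0,0,0,0,0,0,1,0,0,0,0,0,0,1]
}}

```text
time: 44.78
position: [0.5371, 0.1357, 0.0447]
tool_rot: [0.739, 0.674, -0.0, -0.0]
ft_force: [-0.4, 0.5, -1.0]
grip_width: 0.0135
grip_force: 55.0
```

```bash
python3 - <<'E'
from spat import *
im,C,p,M=st('w17')
g=cv2.cvtColor(im,cv2.COLOR_BGR2GRAY)
print('stem front corners',proj(C,[[*(O+a*v-.05*u),.076] for a in(-.034,.034)]).round(1).tolist())
h,s,w=cv2.split(cv2.cvtColor(im,cv2.COLOR_BGR2HSV))
for r in range(20,150,5): print(r,''.join('#' if x<80 else '-' if x<160 else ' ' if x<200 else '+' for x in g[r,220:420:2]))
E
```

```text
44.775 [0.5371 0.1357 0.0447] toolyaw-90 -5.309636546808491 fixture [-0.0003 -0.0956] [-0.4  0.5 -1. ] 0.0135
stem front corners [[257.4, 176.6], [386.2, 176.7]]
20                                                                                                     
25                                               -                 -       -       -  -                
30                                                                                                     
35                                                                                                     
40 ------                                                                                              
45  + ++ ++   + ++                                                                         -###########
50            - ++                                                                                     
55             ---                                                                         + ##+       
60             ----                                                                        #-#-+   +   
65
[... 1074 characters left out ...]
----------------------------------------------           ##-  #        
120            -+----           -----------------------------------------------          ---#+--        
125           -++ ---           -----------------------------------------------          ----+ #        
130      --  +++++----          -----------------------------------------------          #-#-++++#-     
135      +        ----          -----------------------------------------------          --#-+++++++++- 
140               ----          ----------------------------------------------           #-# +  ++   + +
145               ----          ----------------------------------------------          --##+ +     + +
```

The blade is in to y' = −96 mm with no contact forces. Lifting.

{"api": "jog_arm", "payload": {
  "motion": [0,0,-0.1,0,0,0,1,0,0,-0.1,0,0,0,1,0,0,-0.1,0,0,0,1,0,0,-0.1,0,0,0,1,0,0,-0.2,0,0,0,1,0,0,-0.25,0,0,0,1,0,0,-0.25,0,0,0,1,0,0,-0.25,0,0,0,1,0,0,0,0,0,0,1,0,0,0,0,0,0,1]
}}

```text
time: 46.08
position: [0.537, 0.1358, 0.0987]
tool_rot: [0.739, 0.674, -0.0, -0.0]
ft_force: [0.1, -0.5, -2.6]
grip_width: 0.0134
grip_force: 55.0
```

```bash
python3 - <<'E'
from spat import *
im,C,p,M=st('w18')
g=cv2.cvtColor(im,cv2.COLOR_BGR2GRAY)
h,s,w=cv2.split(cv2.cvtColor(im,cv2.COLOR_BGR2HSV))
m=((h>8)&(h<28)&(s>120)&(w>90)).astype(np.uint8)*255;m[225:]=0
c=max(cv2.findContours(m,0,2)[0],key=cv2.contourArea);r=cv2.minAreaRect(c);b=cv2.boxPoints(r)
print('module px',b.round(1).tolist(),'tool',((ray(C,b,p[2]+.028)-p)@M).round(4)[:,:2].tolist())
print(robot.get_obs()['moment'])
for r in range(60,200,8): print(r,''.join('#' if x<80 else '-' if x<160 else ' ' if x<200 else '+' for x in g[r,200:440:2]))
E
```

```text
46.075 [0.537  0.1358 0.0987] toolyaw-90 -5.318824157123117 fixture [-0.0005 -0.0956] [ 0.1 -0.5 -2.6] 0.0134
module px [[275.79998779296875, 155.8000030517578], [277.29998779296875, 65.80000305175781], [366.29998779296875, 67.19999694824219], [364.8999938964844, 157.3000030517578]] tool [[0.0561, -0.024], [0.0998, -0.0214], [0.0992, 0.0218], [0.0554, 0.0231]]
[-0.11734625  0.03485831  0.03047058]
60 +++---------++++++++++++++++                                                                   ++ + ++ ++ +++++---------
68 + + ++ +++ + +    ++ ++ +                   ---     ---     ---     ---    ----                ++++++++++++++++         
76 ++++++++++++++++++++++++++++                ---     ---     ---     ---    ----               ++++++++++++++++ +++++++++
84 + +++ +  ++ +    +                     ---------------------------------------------          ++++++++++++++++++++++++++
92 +++++++++++++++++++++++++++++          ---------------------------------------------          ++++++++++++++++++++++++++
100 +++++++++++++++++++++++   -            ------------------------------------
[... 845 characters left out ...]
---    ---    ---     ---    ---               ++++++++++++++++++++++++++++
164 ##----###-###-######----------                                                             ------------######-#####-----
172 #-----##############----------------------                                                 -----------#--#-#-#-#########
180 ##---------------------------------------------+++++++++   +++++++++++++++----------------------------------------------
188 ##---------------------------------------------+++++++++++      ++++++++++---------------------------------------------#
196 ##--------------------------------------------- ++++++ ############+++++++---------------------------------------------#
```

Carrier is on the blade (−2.6 N, module visible and level). Before travelling, I'll work out the cradle pose from the earlier pictures.

```bash
python3 - <<'E'
from h import *
im,C=load('w2');g=cv2.cvtColor(im,cv2.COLOR_BGR2GRAY);sc=cv2.cvtColor(im,cv2.COLOR_BGR2HSV)[:,:,1]
print('w2')
for r in list(range(102,112,2))+list(range(126,146,2))+list(range(176,212,2)): print(r,''.join('~' if s>70 else '#' if x<120 else '-' if x<170 else '.' if x<205 else '+' if x<228 else ' ' for x,s in zip(g[r,400:540:1],sc[r,400:540:1])))
E
```

```text
w2
102 ~~~~~~~~~~~~~~~~~~~~~~~~~~~~~~~~~~~~~~~~~~~~~~~~~~~~~~~~~~~~~~~~~~~~~~~~~~~~~~~~~~~~~~~~~~~~~~~~~~~~~~~~~~~~~~~~~~~~~~~~~~~~~~~~~~~~~~~~~~~~
104 ~~~~~~~~~~~~~~~~~~~~~~~~~~~~~~~~~~~~~~~~~~~~~~~~~~~~~~~~~~~~~~~~~~~~~~~~~~~~~~~~~~~~~~~~~~~~~~~~~~~~~~~~~~~~~~~~~~~~~~~~~~~~~~~~~~~~~~~~~~~~
106 ~~~~~~~~~~~~~~~~~~~~~~~........................................+++++++++++++++++    +++++ ++       ++      +   +        .~~~~~~~~~~~~~~~~~~~
108 ~~~~~~~~~~~~~#########-+++++++++++++++++++++++++++++++++++++++++++++++++++++++++++++++++++++++++++++++++++++++++++++++  ~~~~~~~~~~~~~~~~~~~~
110 ~~~~~~~~~~~~~#########-+++++++++++++++++++++++++++++++++++++++++++++++++++++++++++++++++++++++++++++++++++++++++++++++++~~~~~~~~~~~~~~~~~~~~
126 ~~~~~~~~~~~~#########.++++++++++++++++++++++++++++++++++++++++++++++++++++++++++++++++++++++++++++++++++++ ++ ++++   ~~~~~~~~~~~~~~~~~~~~~~~
128 ~~~~~~~~~~~~######### +++++++++++++++++++++++++++++++++++++++++++++++++++++++++++++++++++++++++++++++++++++ +++++++ .~~~~~~~~~~~~~~~~~~~~~~~
130 ~~~~~~~~~~~~########- ++++++++++++++++++++++++++++++++++++++++++++++++++++++++
[... 2987 characters left out ...]
++++++++++++++++++++++++++++++++++++++++++++++++++++++++++++++ +++++++++++++++++++ .~~~~~~~~~~~~~~~~~~~~~~~~~~~~~~~~~~~~
204 ~~~~~~~~~~~~##- +++++++++++++++++++++++++++++++++++++++++++++++++++++++++++++++++ +  ++++  +    ++ +   ~~~~~~~~~~~~~~~~~~~~~~~~~~~~~~~~~~~~~
206 ~~~~~~~~~~~~~~.   +++ ++++++++++++++++++++++++++++++++++++++++......+..........++.....................-~~~~~~~~~~~~~~~~~~~~~~~~~~~~~~~~~~~~~
208 ~~~~~~~~~~~~~~~~~~~~~~~~~~~~~~~~~~~~~~~~~~~~~~~~~~~~~~~~~~~~~~~~~~~~~~~~~~~~~~~~~~~~~~~~~~~~~~~~~~~~~~~~~~~~~~~~~~~~~~~~~~~~~~~~~~~~~~~~~~~~
210 ~~~~~~~~~~~~~~~~~~~~~~~~~~~~~~~~~~~~~~~~~~~~~~~~~~~~~~~~~~~~~~~~~~~~~~~~~~~~~~~~~~~~~~~~~~~~~~~~~~~~~~~~~~~~~~~~~~~~~~~~~~~~~~~~~~~~~~~~~~~~
```

```bash
python3 - <<'E'
from h import *
im,C=load('w2')
P=ray(C,[(435.5,137.6),(532,136.3),(430.5,189.6),(522,188.4)],.07);print(P.round(4))
d=[(P[0]-P[1]),(P[2]-P[3])];print([np.linalg.norm(x) for x in d],[np.degrees(np.arctan2(-x[0],x[1])) for x in d],'centre',P.mean(0),'gap',np.linalg.norm((P[0]+P[1]-P[2]-P[3])/2))
B=ray(C,[(422.5,107),(520,105.5),(416,207),(502,206.5)],.036);print('base',B.round(4),B.mean(0))
e=[B[0]-B[2],B[1]-B[3],B[0]-B[1]];print([np.linalg.norm(x) for x in e],np.degrees(np.arctan2(e[0][1],e[0][0])),np.degrees(np.arctan2(e[1][1],e[1][0])),np.degrees(np.arctan2(-e[2][0],e[2][1])))
E
```

```text
[[ 0.559  -0.2309  0.07  ]
 [ 0.5605 -0.3319  0.07  ]
 [ 0.5024 -0.2319  0.07  ]
 [ 0.504  -0.3328  0.07  ]]
[np.float64(0.1009730920373298), np.float64(0.10086488826377742)] [np.float64(0.8542490338054047), np.float64(0.8805621484883281)] centre [ 0.53149444 -0.28185944  0.07      ] gap 0.05657682229181101
base [[ 0.5898 -0.2253  0.036 ]
 [ 0.5915 -0.335   0.036 ]
 [ 0.4706 -0.2294  0.036 ]
 [ 0.4714 -0.3365  0.036 ]] [ 0.53082149 -0.28157816  0.036     ]
[np.float64(0.11927204539947175), np.float64(0.12014743332541453), np.float64(0.10973925623658426)] 1.9909797658964452 0.7265912938886072 0.933322190115038
```

{"api": "jog_arm", "payload": {
  "motion": [0,0,-0.2,0,0,0,1,0,0,-0.3,0,0,0,1,0,0,-0.3,0,0,0,1,0,0,-0.2,0,0,0,1,-0.2,0.017,0,0,0,0,1,-0.35,0.03,0,0,0,0,1,-0.5,0.042,0,0,0,0,1,-0.5,0.042,0,0,0,0,1,-0.5,0.042,0,0,0,0,1,-0.5,0.042,0,0,0,0,1,-0.5,0.042,0,0,0,0,1,-0.5,0.042,0,0,0,0,1]
}}

```text
time: 47.62
position: [0.5355, -0.0088, 0.1384]
tool_rot: [0.74, 0.673, -0.0, -0.0]
ft_force: [0.6, -0.0, -2.8]
grip_width: 0.0136
grip_force: 55.0
```

{"api": "jog_arm", "payload": {
  "motion": [-0.5,0.042,0,0,0,0,1,-0.5,0.042,0,0,0,0,1,-0.5,0.042,0,0,0,0,1,-0.5,0.042,0,0,0,0,1,-0.5,0.042,0,0,0,0,1,-0.5,0.042,0,0,0,0,1,-0.5,0.042,0,0,0,0,1,-0.5,0.042,0,0,0,0,1,-0.5,0.042,0,0,0,0,1,-0.5,0.042,0,0,0,0,1,-0.5,0.042,0,0,0,0,1,-0.5,0.042,0,0,0,0,1]
}}

```text
time: 49.12
position: [0.5337, -0.2489, 0.1387]
tool_rot: [0.739, 0.674, 0.0, 0.0]
ft_force: [-0.5, 0.0, -3.1]
grip_width: 0.0135
grip_force: 55.0
```

{"api": "jog_arm", "payload": {
  "motion": [-0.5,0.042,0,0,0,0,1,-0.5,0.042,0,0,0,0,1,-0.5,0.042,0,0,0,0,1,-0.5,0.042,0,0,0,0,1,-0.5,0.042,0,0,0,0,1,-0.4,0.035,0,0,0,-0.3,1,-0.2,0.03,0,0,0,-0.4,1,-0.1,0,0,0,0,-0.45,1,0,0,0,0,0,-0.4,1,0,0,0,0,0,0,1,0,0,0,0,0,0,1]
}}

```text
time: 50.5
position: [0.5333, -0.3754, 0.1388]
tool_rot: [0.701, 0.713, 0.0, -0.0]
ft_force: [-0.1, -0.1, -3.2]
grip_width: 0.0135
grip_force: 55.0
```

```bash
python3 - <<'E'
from spat import *
im,C,p,M=st('w19')
g=cv2.cvtColor(im,cv2.COLOR_BGR2GRAY)
h,s,w=cv2.split(cv2.cvtColor(im,cv2.COLOR_BGR2HSV))
m=((h>8)&(h<28)&(s>120)&(w>90)).astype(np.uint8)*255;m[225:]=0;m[:,:220]=0;m[:,420:]=0
c=max(cv2.findContours(m,0,2)[0],key=cv2.contourArea);b=cv2.boxPoints(cv2.minAreaRect(c))
print('module tool',((ray(C,b,p[2]+.028)-p)@M).round(4)[:,:2].tolist())
for r in range(100,184,6): print(r,''.join('~' if ss>70 else '#' if x<80 else '-' if x<160 else ' ' if x<200 else '+' for x,ss in zip(g[r,180:460:2],s[r,180:460:2])))
c=np.array([.5313,-.2817]);print('carrier err (world) from cradle',p[:2]+M[:2,0]*.0956+M[:2,1]*.0005-c)
E
```

```text
50.5 [ 0.5333 -0.3754  0.1388] toolyaw-90 0.9120554235706351 fixture [ 0.0431 -0.6049] [-0.1 -0.1 -3.2] 0.0135
module tool [[0.0998, -0.0216], [0.0998, 0.0216], [0.0561, 0.0236], [0.056, -0.0234]]
100 ~~~~~~~~~~~~~~~~~~~~~~~~~~~~~~~~~~~~~~+          ~~~~~~~~~~~~~~~~~~~~~~~~~~~~~~~~~~~~~~~~~~~~          ~~~~~~~~~~~~~~~~~~~~~~~~~~~~~~~~~~~~~
106 ~~~~~~~~~~~~~~~~~~~~~~~~~~~~~~~~~~~~~~+  +   +  +~~~~~~~~~~~~~~~~~~~~~~~~~~~~~~~~~~~~~~~~~~~~          ~~~~~~~~~~~~~~~~~~~~~~~~~~~~~~~~~~~~~
112 ~~~~~~~~~~~~~~~~~~~~~~~~~~~~~~~~~~~~~~    + +  ++~~~~~~~~~~~~~~~~~~~~~~~~~~~~~~~~~~~~~~~~~~~~          ~~~~~~~~~~~~~~~~~~~~~~~~~~~~~~~~~~~~~
118 ~~~~~~~~~~~~~~~~~~~~~~~~~~~~~~~~~~~~~~~+   + + + ~~~~~~~~~~~~~~~~~~~~~~~~~~~~~~~~~~~~~~~~~~~~          ~~~~~~~~~~~~~~~~~~~~~~~~~~~~~~~~~~~~~
124 ~~~~~~~~~~~~~~~~~~~~~~~~~~~~~~~~~~~~~~~++++++++++~~~~~~~~~~~~~~~~~~~~~~~~~~~~~~~~~~~~~~~~~~~~         +~~~~~~~~~~~~~~~~~~~~~~~~~~~~~~~~~~~~~
130 ~~~~~~~~~~~~~~~~~~~~~~~~~~~~~~~~~~~~~~~+         ~~~~~~~~~~~~~~~~~~~~~~~~~~~~~~~~~~~~~~~~~~~     +    +~~~~~~~~~~~~~~~~~~~~~~~~~~~~~~~~~~~~~
136 ~~~~~~~~~~~~~~~~~~~~~~~~~~~~~
[... 482 characters left out ...]
 ~~~    ~~~+             ~~~~~~~~~~~~~~~~~~~~~~~~~~~~~~~~~~~~~~~
160 ~~~~~~~~~~~~~~~~~~~~~~~~~~~~~~~~~~~~~~~~       +++++ ++++ +  +      +   + +   +  ++  + +++++ +  +++++~~~~~~~~~~~~~~~~~~~~~~~~~~~~~~~~~~~~~~~
166 ~~~~~~~~~~~~~~~~~~~~~~~~~~~~~~~~~~~~~~~~~                                                            ~~~~~~~~~~~~~~~~~~~~~~~~~~~~~~~~~~~~~~~
172 ~~~~~~~~~~~~~~~~~~~~~~~~~~~~~~~~~~~~~~~~~~~~~~~~~~~~~~~~~+++++++++++++++++++++++++++                 ~~~~~~~~~~~~~~~~~~~~~~~~~~~~~~~~~~~~~~~
178 ~~~~~~~~~~~~~~~~~~~~~~~~~~~~~~~~~~~~~~~~~~~~~~~~~~~~~~~~~+++++++++++++++++++++++++++~~~~~~~~~~~~~~~~~~~~~~~~~~~~~~~~~~~~~~~~~~~~~~~~~~~~~~~~
carrier err (world) from cradle [0.00097051 0.00186643]
```

{"api": "jog_arm", "payload": {
  "motion": [-0.045,-0.04,0,0,0,0,1,0,0,0.25,0,0,0,1,0,0,0.35,0,0,0,1,0,0,0.35,0,0,0,1,0,0,0.35,0,0,0,1,0,0,0.35,0,0,0,1,0,0,0.25,0,0,0,1,0,0,0,0,0,0,1,0,0,0,0,0,0,1]
}}

```text
time: 51.68
position: [0.532, -0.3782, 0.0631]
tool_rot: [0.702, 0.713, 0.0, 0.0]
ft_force: [-0.1, -0.4, -2.5]
grip_width: 0.0139
grip_force: 55.0
```

{"api": "jog_arm", "payload": {
  "motion": [0,0,0.05,0,0,0,1,0,0,0.05,0,0,0,1,0,0,0.05,0,0,0,1,0,0,0.05,0,0,0,1,0,0,0.05,0,0,0,1,0,0,0.05,0,0,0,1,0,0,0.05,0,0,0,1,0,0,0.05,0,0,0,1,0,0,0,0,0,0,1]
}}

```text
time: 52.8
position: [0.5315, -0.3777, 0.0465]
tool_rot: [0.702, 0.713, -0.0, -0.0]
ft_force: [-0.2, -0.5, -1.6]
grip_width: 0.0138
grip_force: 55.0
```

```bash
python3 - <<'E'
from spat import *
im,C,p,M=st('w20')
g=cv2.cvtColor(im,cv2.COLOR_BGR2GRAY)
h,s,w=cv2.split(cv2.cvtColor(im,cv2.COLOR_BGR2HSV))
m=((h>8)&(h<28)&(s>120)&(w>90)).astype(np.uint8)*255;m[225:]=0;m[:,:220]=0;m[:,420:]=0
c=max(cv2.findContours(m,0,2)[0],key=cv2.contourArea);b=cv2.boxPoints(cv2.minAreaRect(c))
print('module tool at z .085',((ray(C,b,.085)-p)@M).round(4)[:,:2].tolist())
e=ray(C,[b[0],b[1],b[2],b[3]],.085).round(4);print(e[:,:2].tolist())
E
```

```text
52.8 [ 0.5315 -0.3777  0.0465] toolyaw-90 0.8779524050875551 fixture [ 0.0415 -0.6074] [-0.2 -0.5 -1.6] 0.0138
module tool at z .085 [[0.0993, -0.0215], [0.0994, 0.0214], [0.0558, 0.0236], [0.0557, -0.0234]]
[[0.5086, -0.2788], [0.5515, -0.2781], [0.5543, -0.3216], [0.5073, -0.3224]]
```

Weight is off the blade. Drawing the spatula straight out.

{"api": "jog_arm", "payload": {
  "motion": [0,0,0.03,0,0,0,1,-0.15,0,0,0,0,0,1,-0.25,0,0,0,0,0,1,-0.3,0,0,0,0,0,1,-0.35,0,0,0,0,0,1,-0.4,0,0,0,0,0,1,-0.4,0,0,0,0,0,1,-0.4,0,0,0,0,0,1,-0.4,0,0,0,0,0,1,-0.4,0,0,0,0,0,1,-0.3,0,0,0,0,0,1,0,0,0,0,0,0,1]
}}

```text
time: 54.35
position: [0.5336, -0.513, 0.0455]
tool_rot: [0.702, 0.712, -0.0, 0.0]
ft_force: [0.7, 0.9, -1.0]
grip_width: 0.0135
grip_force: 55.0
```

{"api": "jog_arm", "payload": {
  "motion": [-0.2,0,-0.5,0,0,0,1,0,0,-0.9,0,0,0,1,0,0,-1,0,0,0,1,0,0,-0.6,0,0,0,1,0,0,0,0,0,0,1,0,0,0,0,0,0,1]
}}

```text
time: 55.1
position: [0.5332, -0.5185, 0.164]
tool_rot: [0.702, 0.713, 0.0, -0.002]
ft_force: [0.0, -0.5, -2.3]
grip_width: 0.0134
grip_force: 55.0
```

```bash
python3 - <<'E'
from spat import *
im,C,p,M=st('w21')
g=cv2.cvtColor(im,cv2.COLOR_BGR2GRAY)
h,s,w=cv2.split(cv2.cvtColor(im,cv2.COLOR_BGR2HSV))
m=((h>8)&(h<28)&(s>120)&(w>90)).astype(np.uint8)*255;m[225:]=0;m[:,:220]=0;m[:,420:]=0
c=max(cv2.findContours(m,0,2)[0],key=cv2.contourArea);b=cv2.boxPoints(cv2.minAreaRect(c))
print('module world z .085',ray(C,b,.085).round(4)[:,:2].tolist(),b.tolist())
cr=lambda a,b_,z:[.5313-b_*.0157+a,-.2817+b_+a*.0157,z]
print('expected carrier outline px',proj(C,[cr(-.0705,.05,.076),cr(.0705,.05,.076),cr(.0705,.014,.076),cr(.034,.014,.076),cr(.034,-.05,.076),cr(-.034,-.05,.076),cr(-.0705,.014,.076)]).round(1).tolist())
for r in range(0,110,4): print(r,''.join('~' if ss>70 else '#' if x<100 else '-' if x<160 else ' ' if x<210 else '+' for x,ss in zip(g[r,200:440:2],s[r,200:440:2])))
E
```

```text
55.1 [ 0.5332 -0.5185  0.164 ] toolyaw-90 0.9019063403604548 fixture [ 0.0562 -0.7474] [ 0.  -0.5 -2.3] 0.0134Traceback (most recent call last):
  File "<stdin>", line 6, in <module>
ValueError: max() iterable argument is empty
```

{"api": "jog_arm", "payload": {
  "motion": [0,0,-0.7,0,0,0,1,0.2,0,-0.5,0,0,0,1,0.8,0,0,0,0,0,1,0.9,0,0,0,0,0,1,0.9,0,0,0,0,0,1,0.6,0,0,0,0,0,1,0,0,0,0,0,0,1,0,0,0,0,0,0,1]
}}

```text
time: 56.15
position: [0.5319, -0.3845, 0.2136]
tool_rot: [0.702, 0.713, -0.0, 0.0]
ft_force: [-0.7, -1.0, -0.5]
grip_width: 0.0138
grip_force: 55.0
```

```bash
python3 - <<'E'
from spat import *
im,C,p,M=st('w22')
g=cv2.cvtColor(im,cv2.COLOR_BGR2GRAY)
h,s,w=cv2.split(cv2.cvtColor(im,cv2.COLOR_BGR2HSV))
cr=lambda a,b_,z:[.5313-b_*.0157+a,-.2817+b_+a*.0157,z]
print('expected carrier outline px',proj(C,[cr(-.0705,.05,.076),cr(.0705,.05,.076),cr(.0705,.014,.076),cr(.034,.014,.076),cr(.034,-.05,.076),cr(-.034,-.05,.076),cr(-.034,.014,.076),cr(-.0705,.014,.076)]).round(1).tolist())
for r in range(0,190,5): print(r,''.join('~' if ss>70 else '#' if x<100 else '-' if x<160 else ' ' if x<205 else '+' for x,ss in zip(g[r,200:440:2],s[r,200:440:2])))
E
```

```text
56.15 [ 0.5319 -0.3845  0.2136] toolyaw-90 0.8840556552056569 fixture [ 0.0426 -0.6141] [-0.7 -1.  -0.5] 0.0138
expected carrier outline px [[249.1, 29.3], [394.8, 29.5], [392.1, 69.8], [355.7, 69.8], [353.6, 134.7], [289.8, 134.7], [288.0, 69.7], [251.6, 69.6]]
0 ~~~~~~~~~~~~~~~~~~~~~~~~~~~~~~~~~~~~~~~~~~~~~++++++++++++++++++++++++++++++++~~~~~~~~~~~~~~~~~~~~~~~~~~~~~~~~~~~~~~~~~~~
5 ~~~~~~~~~~~~~~~~~~~~~~~~~~~~~~~~~~~~~~~~~~~~~++++++++++++++++++++++++++++++++~~~~~~~~~~~~~~~~~~~~~~~~~~~~~~~~~~~~~~~~~~~
10 ~~~~~~~~~~~~~~~~~~~~~~~~~~~~~~~~~~~~~~~~~~~~~+++++++++++++++++++++++++++++++ ~~~~~~~~~~~~~~~~~~~~~~~~~~~~~~~~~~~~~~~~~~~
15 ~~~~~~~~~~~~~~~~~~~~~~~~~~~~~~~~~~~~~~~~~~~~~+++++++++++++++++++++++++++++++~~~~~~~~~~~~~~~~~~~~~~~~~~~~~~~~~~~~~~~~~~~~
20 ~~~~~~~~~~~~~~~~~~~~~~~~~~~~~~~~~~~~~~~~~~~~~+++++++++++++++++++++++++++++++~~~~~~~~~~~~~~~~~~~~~~~~~~~~~~~~~~~~~~~~~~~~
25 ~~~~~~~~~~~~~~~~~~~~~~~~~~~~~~~~~~~~~~~~~~~~~+++++++++++++++++++++++++++++++~~~~~~~~~~~~~~~~~~~~~~~~~~~~~~~~~~~~~~~~~~~~
30 ~~~~~~~~~~~~~~~~~~~~~~~~~                    +++++++++++++++++++++++++++++++++~~~~~~~~~~~~~~
[... 3190 characters left out ...]
~~+++++++++++++++++++++++++++~~~~~~~~~~~~~~~~~~~~~~~~~~~~~~~~~~~~~~~~~~~~~~
165 ~~~~~~~~~~~~~~~~~~~~~~~~~~~~~~~~~~~~~~~~~~~~~~~+++++++++++++++++++++++++++~~~~~~~~~~~~~~~~~~~~~~~~~~~~~~~~~~~~~~~~~~~~~~
170 ~~~~~~~~~~~~~~~~~~~~~~~~~~~~~~~~~~~~~~~~~~~~~~~+++++++++++++++++++++++++++~~~~~~~~~~~~~~~~~~~~~~~~~~~~~~~~~~~~~~~~~~~~~~
175 ~~~~~~~~~~~~~~~~~~~~~~~~~~~~~~~~~~~~~~~~~~~~~~~+++++++++++++++++++++++++++~~~~~~~~~~~~~~~~~~~~~~~~~~~~~~~~~~~~~~~~~~~~~~
180 ~~~~~~~~~~~~~~~~~~~~~~~~~~~~~~~~~~~~~~~~~~~~~~~+++++++++++++++++++++++++++~~~~~~~~~~~~~~~~~~~~~~~~~~~~~~~~~~~~~~~~~~~~~~
185 ~~~~~~~~~~~~~~~~~~~~~~~~~~~~~~~~~~~~~~~~~~~~~~~+++++++++++++++++++++++++++~~~~~~~~~~~~~~~~~~~~~~~~~~~~~~~~~~~~~~~~~~~~~~
```

The carrier sits within about 2 mm of the expected outline on the cradle (crossbar cols 250–396, stem front at row 137). Now bring the spatula back to the mat.

{"api": "jog_arm", "payload": {
  "motion": [0.55,-0.04,0,0,0,0,1,0.9,-0.05,0,0,0,0,1,0.9,-0.05,0,0,0,0,1,0.9,-0.05,0,0,0,0,1,0.9,-0.05,0,0,0,0,1,0.9,-0.05,0,0,0,0,1,0.9,-0.05,0,0,0,0,1,0.9,-0.05,0,0,0,0,1,0.9,-0.05,0,0,0,0,1,0.9,0,0,0,0,0,1,0,0,0,0,0,1,1,0,0,0,0,0,1,1]
}}

```text
time: 57.7
position: [0.5097, -0.0387, 0.2137]
tool_rot: [0.75, 0.661, 0.0, 0.001]
ft_force: [0.5, -0.4, -1.9]
grip_width: 0.0138
grip_force: 55.0
```

{"api": "jog_arm", "payload": {
  "motion": [0,0,0,0,0,1,1,0,0,0,0,0,1,1,0,0,0,0,0,1,1,0,0,0,0,0,1,1,0,0,0,0,0,1,1,0,0,0,0,0,1,1,0,0,0,0,0,1,1,0,0,0,0,0,1,1,0,0,0,0,0,1,1,0,0,0,0,0,1,1,0,0,0,0,0,1,1,0,0,0,0,0,1,1]
}}

```text
time: 59.2
position: [0.5097, -0.0394, 0.2136]
tool_rot: [0.955, 0.298, 0.0, 0.0]
ft_force: [0.1, -1.0, -1.1]
grip_width: 0.0136
grip_force: 55.0
```

{"api": "jog_arm", "payload": {
  "motion": [0,0,0,0,0,1,1,0,0,0,0,0,1,1,0,0,0,0,0,1,1,0,0,0,0,0,1,1,0,0,0,0,0,1,1,0,0,0,0,0,1,1,0,0,0,0,0,1,1,0,0,0,0,0,0.5,1,0,0,0,0,0,0,1,0,0,0,0,0,0,1]
}}

```text
time: 60.45
position: [0.509, -0.0384, 0.2135]
tool_rot: [0.999, 0.043, 0.0, 0.0]
ft_force: [-0.1, 0.9, -1.2]
grip_width: 0.0136
grip_force: 55.0
```

```bash
python3 -c "
from blk import *
blobs('w23',(200,60,480,215))
im,C=load('w23')
print('mat px',proj(C,[[.4012,-.0145,.002],[.6578,.0149,.002],[.6734,-.1364,.002],[.418,-.1635,.002]]).round(0).tolist())
"
```

```text
60.5 [ 0.50891625 -0.03831802  0.2135366 ] [9.99088558e-01 4.26855094e-02 7.12108807e-06 1.76019015e-05]
[ 217   60   25  155 1185] centre [[0.5491 0.077  0.03  ]] yaw -6.15
[380 148  23  65 967] centre [[ 0.5092 -0.1282  0.03  ]] yaw 1.33
[307 190  28  25 604] centre [[ 0.4703 -0.0415  0.03  ]] yaw -77.7
mat px [[298.0, 240.0], [287.0, 45.0], [413.0, 42.0], [400.0, 238.0]]
```

{"api": "jog_arm", "payload": {
  "motion": [0,0,0.7,0,0,0,1,0,0,0.9,0,0,0,1,0,0,0.9,0,0,0,1,0,0,0.9,0,0,0,1,0,0,0.9,0,0,0,1,0,0,0.7,0,0,0,1,0,0,0.35,0,0,0,1,0,0,0.13,0,0,0,1,0,0,0,0,0,0,1,0,0,0,0,0,0,1]
}}

```text
time: 61.75
position: [0.5096, -0.0384, -0.0047]
tool_rot: [0.999, 0.043, 0.001, 0.0]
ft_force: [0.5, -0.3, -1.0]
grip_width: 0.0138
grip_force: 55.0
```

{"api": "jog_arm", "payload": {
  "motion": [0,0,0.08,0,0,0,1,0,0,0,0,0,0,1,0,0,0,0,0,0,0.3,0,0,0,0,0,0,0.3,0,0,0,0,0,0,0.3,0,0,0,0,0,0,0.3,0,0,-0.5,0,0,0,0.3,0,0,-1,0,0,0,0,0,0,-1,0,0,0,0,0,0,-1,0,0,0,0,0,0,-1,0,0,0,0,0,0,-1,0,0,0,0]
}}

```text
time: 63.25
position: [0.5084, -0.038, 0.2124]
tool_rot: [0.999, 0.043, -0.0, -0.0]
ft_force: [-0.2, 0.2, -0.6]
grip_width: 0.0434
grip_force: 0.0
```

```bash
python3 - <<'E'
from blk import *
blobs('w24',(260,60,480,220))
# cover in side0 / scene0 / w1? grip bar
for t in('scene','side'):
    im,C=load(t+'0') if 0 else (cv2.imread(f'pics/{t}0.png'),tuple(np.load(f'{t}0.npz')[k] for k in 'KRt'))
    x0,y0,x1,y1=(415,235,460,285) if t=='scene' else (205,120,262,150)
    m=np.zeros(im.shape[:2],np.uint8);m[y0:y1,x0:x1]=im[y0:y1,x0:x1].max(2)<60
    n,l,s,c=cv2.connectedComponentsWithStats(m);i=1+np.argmax(s[1:,4]);print(t,s[i],c[i])
    P=np.argwhere(l==i)[:,::-1].astype(np.float32);vx,vy,x,y=cv2.fitLine(P,2,0,.01,.01).ravel()
    a=ray(C,[(x-vx*10,y-vy*10),(x+vx*10,y+vy*10)],.11);d=a[1]-a[0];print(ray(C,[c[i]],.11).round(4),np.degrees(np.arctan2(d[1],d[0])))
E
```

```text
63.3 [ 0.51187246 -0.03888687  0.21747671] [0.99907345 0.04274017 0.00477585 0.00164817]
[316 144  11  72 720] centre [[ 0.5012 -0.0389  0.03  ]] yaw 4.72
[380 148  24  65 966] centre [[ 0.5092 -0.1282  0.03  ]] yaw 1.39
scene [429 269   3   2   5] [429.8 269.4]
[[0.4877 0.4487 0.11  ]] 154.97365758043154
side [221 130  23  11 148] [232.0472973  135.18918919]
[[0.4465 0.4425 0.11  ]] 0.036494527502620146
```

{"api": "jog_arm", "payload": {
  "motion": [-0.05,-0.95,-0.25,0,0,0,-0.3,-0.05,-0.95,-0.25,0,0,0,-0.3,-0.05,-0.95,-0.25,0,0,0,-0.3,-0.05,-0.95,-0.25,0,0,0,-0.3,-0.05,-0.95,-0.25,0,0,0,-0.3,-0.05,-0.95,-0.25,0,0,0,-0.3,-0.05,-0.95,-0.25,0,0,0,-0.3,-0.05,-0.95,-0.25,0,0,0,-0.3,-0.05,-0.95,-0.25,0,0,0,-0.3,-0.05,-0.95,-0.25,0,0,0,-0.3,-0.05,-0.95,-0.25,0,0,0,-0.3,0,-0.95,-0.25,0,0,0,-0.3]
}}

```text
time: 64.8
position: [0.4474, 0.4153, 0.3309]
tool_rot: [0.999, 0.043, -0.0, 0.0]
ft_force: [0.8, -0.1, 0.4]
grip_width: 0.0564
grip_force: 0.0
```

{"api": "jog_arm", "payload": {
  "motion": [0,-0.6,0,0,0,0,-0.3,0,0,0,0,0,0,-0.3,0,0,0,0,0,0,-0.3]
}}

```text
time: 65.18
position: [0.4458, 0.4373, 0.3304]
tool_rot: [0.999, 0.043, -0.001, 0.001]
ft_force: [-1.0, -0.8, -0.4]
grip_width: 0.0566
grip_force: 0.0
```

```bash
python3 - <<'E'
from blk import *
im,C=blobs('w25',(240,60,400,232),z=.115)
s=cv2.cvtColor(im,cv2.COLOR_BGR2HSV)[:,:,1];g=cv2.cvtColor(im,cv2.COLOR_BGR2GRAY)
for r in range(0,240,8): print(r,''.join('~' if ss>100 else '#' if x<60 else '-' if x<120 else ' ' for x,ss in zip(g[r,160:480:3],s[r,160:480:3])))
E
```

```text
65.225 [0.44597054 0.43715817 0.3306522 ] [ 9.99108122e-01  4.22184883e-02 -4.75206053e-04  5.77725522e-04]
[307 136  14  59 570] centre [[0.4499 0.4463 0.115 ]] yaw 0.07
0 ~~   ~ ~~         ~~-##~-##~~####~~~~~~~~~~~~~~~~~~~~~~~~~~~~~~~~~~~~~~~~~~~~~~~~~~~~~~~~~~~~~~~~~~~~~~~~~~
8  ~   ~~    ~ ~    ~~~######~~##~~~~~~~~~~~~~~~~~~~~~~~~~~~~~~~~~~~~~~~~~~~~~~~~~~~~~~~~~~~~~~~~~~~~~~~~~~~~
16 ~~~~              ~~~####~#~~#~#~~~~~~~~~~~~~~~~~~~~~~~~~~~~~~~~~~~~~~~~~~~~~~~~~~~~~~~~~~~~~~~~~~~~~~~~~~~
24 ~     ~ ~         ~~~####~~~~#~#~~~~~~~~~~~~~~~~~~~~~~~~~~~~~~~~~~~~~~~~~~~~~~~~~~~~~~~~~~~~~~~~~~~-       
32 ~~~~  ~            ~~####~#~~###~~~~~~~~~~~~~~~~~~~~~~~~~~~~~~~~~~~~~~~~~~~~~~~~~~~~~~~~~~~~~~------       
40   ~  ~             ~-~~~###~-## ~~~~~~~~~~~~~~~~~~~~~~~~~~~~~~~~~~~~~~~~~~~~~~~~~~~~~~~~~~~~~------        
48 ~~~~-~~~~~~~~~~~~~ ~~~-~~~~~-##~~~~~~~~~~~~~~~~~~~~~~~~~~~~~~~~~~~~~~~~~~~~~~~~~~~~~~~~~~~~~#--    --------
56 ~~~~-~~~~~~~~~~~~~-~~~~~~~-~~~~#~~~~~~~~~~~~~~~~~~~~~~~~~~~~~~~~~~~~~~~~~~~~~~~~~~~~~~~~~~~~--          ---
64 ~~~~~~#-~~-~~~~~~~~~~-~~~~~~~~~~~~~~~~~~
[... 1715 characters left out ...]
~~~~~~~~~~~~~~~~~~~~~~~~~~~~
192 ~~~~~~~~~~~~~~~~~~~~~~~~~~~~~~~~~~~~             ####             ~~~~~~~~~~~~~~~~~~~~~~~~~~~~~~~~~~~~~~~~~
200 ~~~~~~~~~~~~~~~~~~~~~~~~~~~~~~~~~~~~                              ~~~~~~~~~~~~~~~~~~~~~~~~~~~~~~~~~~~~~~~~~
208 ~~~~~~~~~~~~~~~~~~~~~~~~~~~~~~~~~~~~                              ~~~~~~~~~~~~~~~~~~~~~~~~~~~~~~~~~~~~~~~~~
216 ~~~~~~~~~~~~~~~~~~~~~~~~~~~~~~~~~~~~                             ~~~~~~~~~~~~~~~~~~~~~~~~~~~~~~~~~~~~~~~~~~
224 ~~~~~~~~~~~~~~~~~~~~~~~~~~~~~~~~~~~~~~~~~~~~~~~~~~~~~~~~~~~~~~~~~~~~~~~~~~~~~~ ~~~~~~~~~~~~~~~~~~~~~~~~~~~~
232 ~~~~~~~~~~~~~~~~~~~~~~~~~~~~~~~~~~~~~~~~~~~~~~~~~~~~~~~~~~~~~~~~~~~~~~~~~##~~~~~~~~~~~~ ~~~~~~~~~~~~~~~~~~~
```

Cover's grip bar is at (0.450, 0.446), yaw ≈ 0°. Align, descend, grip.

{"api": "jog_arm", "payload": {
  "motion": [0,0,0,0,0,0.6,-0.3,0,0,0,0,0,0.59,-0.3,0.1,-0.22,0,0,0,0,-0.3,0,0,0.9,0,0,0,-0.3,0,0,0.9,0,0,0,-0.3,0,0,0.9,0,0,0,-0.3,0,0,0.9,0,0,0,-0.3,0,0,0,0,0,0,-0.3],
  "grip_force": 45
}}

```text
time: 66.22
position: [0.4484, 0.4455, 0.184]
tool_rot: [1.0, 0.001, -0.003, 0.002]
ft_force: [-0.3, 0.3, -0.5]
grip_width: 0.0566
grip_force: 0.0
```

```bash
python3 -c "
from blk import *
blobs('w26',(240,60,400,232),z=.118)
im,C=load('w26');g=im.max(2)
for r in range(150,232,10): print(r,''.join('#' if x<60 else ' ' for x in g[r,290:350]))"
```

```text
66.275 [0.44991613 0.44664008 0.18631732] [ 9.99998729e-01  1.02109693e-03 -1.01744296e-03  6.81691852e-04]
[ 312  154   16   78 1173] centre [[0.4568 0.4462 0.118 ]] yaw -0.19
150                                                             
160                       ###############                       
170                       ################                      
180                       ###############                       
190                       ###############                       
200                       ###############                       
210                       ###############                       
220                       ###############                       
230                       ###############
```

{"api": "jog_arm", "payload": {
  "motion": [0,0,0.9,0,0,0,-0.3,0,0,0.9,0,0,0,-0.3,0,0,0.6,0,0,0,-0.3,0,0,0.25,0,0,0,-0.3,0,0,0,0,0,0,1,0,0,0,0,0,0,1,0,0,0,0,0,0,1,0,0,0,0,0,0,1,0,0,0,0,0,0,1,0,0,0,0,0,0,1,0,0,0,0,0,0,1,0,0,0,0,0,0,1],
  "grip_force": 45
}}

```text
time: 67.78
position: [0.4501, 0.4469, 0.0813]
tool_rot: [1.0, 0.001, -0.0, 0.0]
ft_force: [0.3, -1.4, 2.6]
grip_width: 0.0135
grip_force: 45.0
```

{"api": "jog_arm", "payload": {
  "motion": [0,0,0,0,0,0,1,0,0,0,0,0,0,1,0,0,0,0,0,0,1]
}}

```text
time: 68.15
position: [0.45, 0.4469, 0.0813]
tool_rot: [1.0, 0.001, -0.0, 0.0]
ft_force: [0.3, -2.9, 3.9]
grip_width: 0.0134
grip_force: 45.0
```

{"api": "jog_arm", "payload": {
  "motion": [0,0,-0.3,0,0,0,1,0,0,-0.8,0,0,0,1,0,0,-0.9,0,0,0,1,0,0,-0.9,0,0,0,1,0,0,-0.7,0,0,0,1,0.1,0.3,0,0,0,0,1,0.1,0.6,0,0,0,0,1,0.1,0.8,0,0,0,0,1,0.1,0.8,0,0,0,0,1,0.1,0.8,0,0,0,0,1,0.1,0.8,0,0,0,0,1,0.1,0.8,0,0,0,0,1]
}}

```text
time: 69.65
position: [0.4769, 0.2479, 0.2231]
tool_rot: [1.0, 0.0, -0.002, 0.001]
ft_force: [0.6, 0.0, -2.8]
grip_width: 0.0139
grip_force: 45.0
```

{"api": "jog_arm", "payload": {
  "motion": [0.1,0.85,0,0,0,0,1,0.1,0.85,0,0,0,0,1,0.1,0.85,0,0,0,0,1,0.1,0.85,0,0,0,0,1,0.1,0.85,0,0,0,0,1,0.1,0.85,0,0,0,0,1,0.1,0.85,0,0,0,0,1,0.1,0.85,0,0,0,0,1,0.1,0.85,0,0,0,0,1,0.1,0.85,0,0,0,0,1,0.1,0.85,0,0,0,0,1,0.1,0.85,0,0,0,0,1]
}}

```text
time: 71.15
position: [0.5247, -0.1583, 0.223]
tool_rot: [1.0, 0.0, -0.002, -0.001]
ft_force: [1.6, 0.3, -2.0]
grip_width: 0.0136
grip_force: 45.0
```

{"api": "jog_arm", "payload": {
  "motion": [0.1,0.85,0,0,0,0,1,0.03,0.8,0,0,0,0,1,0,0.7,0,0,0,0,1,0,0.5,0,0,0,-0.1,1,0,0.25,0,0,0,-0.1,1,0,0,0,0,0,0,1,0,0,0,0,0,0,1]
}}

```text
time: 72.03
position: [0.5326, -0.2797, 0.225]
tool_rot: [1.0, 0.008, -0.0, -0.001]
ft_force: [0.0, 0.5, -2.7]
grip_width: 0.0134
grip_force: 45.0
```

```bash
python3 - <<'E'
from blk import *
o=robot.get_obs();p=np.array(o['position']);print(o['time'],p,o['tool_rot'],o['grip_width'],o['ft_force'])
im,C=blobs('w27',(290,100,350,232),z=p[2]+.035)
s=cv2.cvtColor(im,cv2.COLOR_BGR2HSV)[:,:,1];g=cv2.cvtColor(im,cv2.COLOR_BGR2GRAY)
for r in range(80,240,10): print(r,''.join('~' if ss>100 else '#' if x<60 else '-' if x<120 else ' ' for x,ss in zip(g[r,180:460:3],s[r,180:460:3])))
b=p[2]-.0813
print('expected cover top px (tool-centred)',proj(C,[p+[sx*.0855,sy*.067,b+.095-p[2]] for sx,sy in((1,1),(1,-1),(-1,-1),(-1,1))]).round(0).tolist())
im2,C2=snap('side','s27')
E
```

```text
72.025 [ 0.53257978 -0.27965716  0.22496367] [ 9.99964502e-01  8.40143252e-03 -3.33631198e-04 -5.46618956e-04] 0.013366947983878679 [ 0.0208664   0.51458816 -2.65050252]
72.075 [ 0.53272605 -0.27959616  0.22508697] [ 9.99963177e-01  8.56961589e-03 -2.32315114e-04 -3.90628887e-04]
[ 308  184   26   48 1211] centre [[ 0.5616 -0.2794  0.26  ]] yaw 1.25
80           ~~~~~~~~~~~~~~~~~~~~~~~~~~~~~~~~~~~~~~~~~~~~~~~~~~~~~~~~~~~~~~~~~~~~~~~~~~~~~~~~~~~~
90            ~~~~~~~~~~~~~~~~~~~~~~~~~~~~~~~~~~~~~~~~~~~~~~~~~~~~~~~~~~~~~~~~~~~~~~~~~~~~~~~~~~~
100             ~~~~~~~~~~~~~~~~~~~~~~~~~~~~~~~~~~~~~~~~~~~~~~~~~~~~~~~~~~~~~~~~~~~~~~~~~~~~~~~~~~
110                                                                                         ~~~~~~
120                                                                                         ~~~~~~
130                                                                                        ~~~~~~~
140                                                                                        ~~~~~~~
150                                                      
[... 234 characters left out ...]
~~~~~
180       -##                                                                            ~~~~~~~~~
190        ###                                 ########-                                 ~~~~~~~~~
200        ###                                 #########                                 ~~~~~~~~~
210         ##-                                #########                                ~~~~~~~~~~
220                                            #########                                ~~~~~~~~~~
230                                        -   #########  --                           ~~~~~~~~~~~
expected cover top px (tool-centred) [[200.0, 95.0], [446.0, 100.0], [412.0, 352.0], [224.0, 349.0]]
```

```bash
python3 - <<'E'
from h import *
im,C=load('w27');p=np.array([.5327,-.2796,.225]);b=p[2]-.0813
g=cv2.cvtColor(im,cv2.COLOR_BGR2GRAY);s=cv2.cvtColor(im,cv2.COLOR_BGR2HSV)[:,:,1]
for c in(240,270,300,350,380,410):
    r=next(r for r in range(85,140) if s[r,c]<60 and s[r+2,c]<60);print(c,r,(ray(C,[(c,r)],b+.095)-p).round(4))
for c in(315,322,330):
    r=next(r for r in range(170,220) if g[r,c]<70);print('bar',c,r,(ray(C,[(c,r)],b+.121)-p).round(4))
for r in(130,160,200):
    c=next(c for c in range(470,380,-1) if s[r,c]<60 and s[r,c-2]<60);print('right',r,c,(ray(C,[(c,r)],b+.095)-p).round(4))
E
```

```text
240 101 [[0.0826 0.0452 0.0137]]
270 101 [[0.0829 0.0288 0.0137]]
300 101 [[0.0832 0.0124 0.0137]]
350 102 [[ 0.0832 -0.0149  0.0137]]
380 102 [[ 0.0835 -0.0313  0.0137]]
410 102 [[ 0.0838 -0.0477  0.0137]]
bar 315 184 [[0.0433 0.0032 0.0397]]
bar 322 184 [[ 0.0433 -0.0003  0.0397]]
bar 330 185 [[ 0.0429 -0.0043  0.0397]]
right 130 440 [[ 0.0692 -0.0662  0.0137]]
right 160 436 [[ 0.0522 -0.0662  0.0137]]
right 200 432 [[ 0.028  -0.067   0.0137]]
```

Cover is centred on the tool within 3 mm. Small correction and lower it in stages.

{"api": "jog_arm", "payload": {
  "motion": [-0.03,0.05,0,0,0,0,1,0,0,0.35,0,0,0,1,0,0,0.35,0,0,0,1,0,0,0.35,0,0,0,1,0,0,0.35,0,0,0,1,0,0,0.3,0,0,0,1,0,0,0.2,0,0,0,1,0,0,0,0,0,0,1]
}}

```text
time: 73.12
position: [0.5313, -0.2826, 0.1484]
tool_rot: [1.0, 0.008, -0.001, -0.0]
ft_force: [-0.6, 0.7, -2.1]
grip_width: 0.0135
grip_force: 45.0
```

{"api": "jog_arm", "payload": {
  "motion": [0,0,0.2,0,0,0,1,0,0,0.2,0,0,0,1,0,0,0.2,0,0,0,1,0,0,0.2,0,0,0,1,0,0,0.2,0,0,0,1,0,0,0,0,0,0,1]
}}

```text
time: 73.88
position: [0.5312, -0.2824, 0.1082]
tool_rot: [1.0, 0.008, -0.001, -0.001]
ft_force: [0.7, 0.9, -2.1]
grip_width: 0.0138
grip_force: 45.0
```

{"api": "jog_arm", "payload": {
  "motion": [0,0,0.2,0,0,0,1,0,0,0.2,0,0,0,1,0,0,0.12,0,0,0,1,0,0,0.08,0,0,0,1,0,0,0,0,0,0,1,0,0,0,0,0,0,1]
}}

```text
time: 74.62
position: [0.5319, -0.2829, 0.0853]
tool_rot: [1.0, 0.008, 0.0, 0.0]
ft_force: [0.1, -0.1, -2.0]
grip_width: 0.0137
grip_force: 45.0
```

{"api": "jog_arm", "payload": {
  "motion": [0,0,0.06,0,0,0,1,0,0,0.04,0,0,0,1,0,0,0,0,0,0,1]
}}

```text
time: 75.0
position: [0.5317, -0.2829, 0.0813]
tool_rot: [1.0, 0.008, 0.0, 0.0]
ft_force: [-0.3, 0.3, -0.6]
grip_width: 0.0135
grip_force: 45.0
```

{"api": "jog_arm", "payload": {
  "motion": [0,0,0.01,0,0,0,1,0,0,0,0,0,0,0,0,0,0,0,0,0,0,0,0,0,0,0,0,0,0,0,0,0,0,0,0,0,0,0,0,0,0,0,0,0,-0.3,0,0,0,0,0,0,-0.8,0,0,0,0,0,0,-1,0,0,0,0,0,0,-1,0,0,0,0,0,0,-1,0,0,0,0,0,0,-1,0,0,0,0]
}}

```text
time: 76.5
position: [0.5315, -0.2826, 0.2871]
tool_rot: [1.0, 0.008, 0.0, 0.0]
ft_force: [0.2, -0.1, 0.3]
grip_width: 0.0433
grip_force: 0.0
```

{"api": "jog_arm", "payload": {
  "motion": [-0.6,-0.8,0,0,0,0,0,-0.6,-0.8,0,0,0,0,0,-0.6,-0.8,0,0,0,0,0,0,0,0,0,0,0,0,0,0,0,0,0,0,0]
}}

```text
time: 77.12
position: [0.4589, -0.1886, 0.2858]
tool_rot: [1.0, 0.008, 0.001, 0.001]
ft_force: [1.2, 0.1, -0.0]
grip_width: 0.0437
grip_force: 0.0
```

```bash
python3 - <<'E'
from blk import *
im,C=blobs('w28',(160,0,480,222))
a,Ca=snap('side','s28');b,Cb=snap('scene','sc28')
cv2.imwrite('pics/c28.png',np.vstack([np.hstack([cv2.resize(a[120:320,200:480],(420,300)),cv2.resize(b[110:290,210:462],(380,300),)]),cv2.resize(im[:300],(800,300))]))
E
```

```text
77.175 [ 0.45911105 -0.18892798  0.28553216] [9.99967874e-01 7.91947413e-03 9.56676781e-04 7.86154538e-04]
[ 392   81   21   72 1102] centre [[ 0.5302 -0.3042  0.03  ]] yaw 0.61
[339  93   4  77 162] centre [[ 0.509  -0.2178  0.03  ]] yaw 1.02
[207 103  24  63 932] centre [[ 0.5014 -0.0402  0.03  ]] yaw 4.97
[274 102  13  56 623] centre [[ 0.5091 -0.1294  0.03  ]] yaw -0.16
[351 200  25  22 443] centre [[ 0.3844 -0.2576  0.03  ]] yaw -89.04
```

View pics/c28.png

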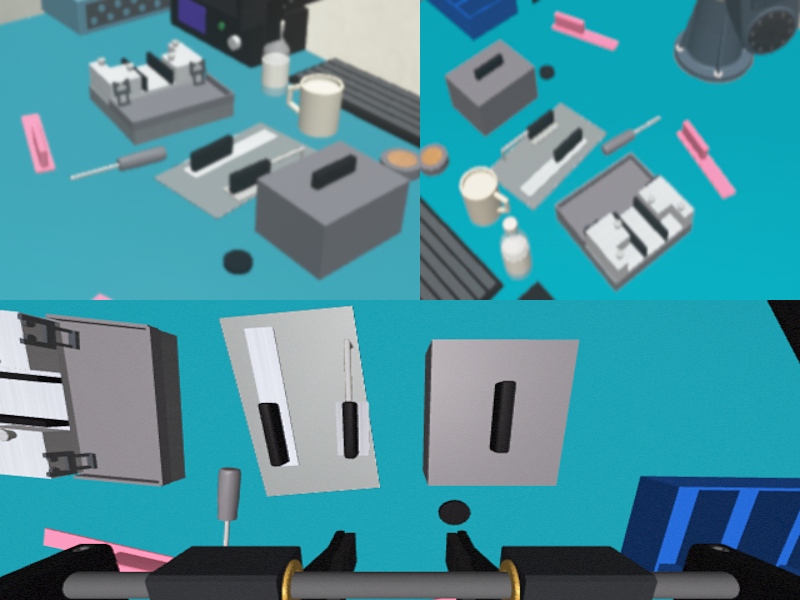

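c28: the cover stands flat over the cradle, both tools stand upright on the mat, both clips are in the trough, and the bystanders are in place. Handing in.

```bash
python3 -c "
from rig import robot
print(robot.hand_in(), robot.get_obs()['time'])"
```

```text
the job is handed in; nothing more can be done
the job is handed in; nothing more can be done
```

I handed the job in at about 78 s: both mounted clips are in the trough (standing on end, origins an estimated 66–68 mm up against the 72 mm limit), the carrier is within about 2 mm of centre on the cradle under the cover, and pick and spatula stand on the mat; no verdict came back.

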